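# Reverse the ratchet spanner and nip up the vice

## Robot

A 6-joint arm with a two-finger parallel gripper is mounted at the origin on a cart in front of the work surface, level with it; the furniture and walls round the work are solid. World frame = base frame: x ahead of the robot, y to its left, z up, the work surface at z = 0. Lengths are in m, angles in rad, forces in N, time in s.
With the tool pointing down it reaches from about 0.375 to 0.975 m from the base axis. Payload 3.8 kg.
Tool frame: the origin (TCP) lies on the centre line of the jaws, within the pads' length; the fingertips stand 19 mm ahead of it and the grasp point (between the pads) is the TCP (env.tip_extent is the distance from the TCP to the fingertips, in m); z points along the fingers, y is the line along which they close (so a half turn about z gives the same grasp; the last joint's range is limited). The gripper opens to 88 mm and grips with 3 to 60 N. Pads are 18 mm wide; open, the fingers measure 123 mm over their backs; the gripper's body (75 mm by 187 mm) begins 45 mm behind the grasp point.
Start: joints at [1.126, 0.264, 1.604, -0, 1.274, -0.037], TCP at [0.268, 0.62, 0.258] pointing down, gripper open.
Joint ranges: [-2.63, 2.63], [-0.94, 2.18], [0.31, 2.57], [-1.31, 4.45], [0, 2.66], [-2.55, 2.55]. Speed limits (rad/s): [2.57, 2.57, 3.14, 3.14, 3.14, 3.14].

## Interface

Orientations are given as a 3x3 rotation matrix whose columns are the frame's x, y, z axes.
In Python, from bench import env gives the robot as it stands.
- The arm moves only by the tool carry_out, never from a script. Its argument "steps" is a list that holds one entry, the list of rows, each a list of 7 numbers: the turn, a rotation vector about the tool's x, y, z in units of 5 degrees (1.0 is 5 degrees), then the shift along the tool's x, y, z in units of 40 mm (1.0 is 40 mm), then the finger opening in mm, from 0 to 88.1. A call has 1 to 5 rows; each row shifts and turns the commanded pose from where the row before left it, along the tool's axes as they then stand; what a row does not reach is not made up. A row lasts 1/12 s, in which the tool goes at most 41.7 mm and 7.16 degrees, less where a joint would pass 70% of its speed; a pose out of reach is approached as far as the arm can. A call is refused whole if a number of a shift passes 1 or a number of a turn 1, either way. A call with a gripper value outside its range is refused whole. The fingers move at their own pace and stop on an object; the grip force is fixed at half the most. Time passes only in rows, so rows that do not move let the fingers close. It gives the time, the measured TCP pose, the force, the opening and the grip force at its end, in the units of the state.
- env.get_obs(): the state, without advancing time (a new reading comes with each control period).
- env.grab_frame(name): name is "scene" or "side" or "wrist"; returns a dict with "color" (480x640x3 uint8, red, green, blue), "camera_matrix" (3x3 intrinsics, pixels), "R" (3x3) and "t" (3): a world point X has camera coordinates R X + t; the wrist camera has in their place "mount" (4x4, takes a point from camera to tool coordinates, whose origin is the TCP and whose axes are the flange's). Camera axes: x right, y down, z forward; pixel columns grow to the right and rows downward; lengths in m; the calibration is good to about 2 mm. A picture is of the moment at which its call begins: read the wrist's pose just before it. There is no depth.
- env.sign_off(): hands the job in; it is judged then, once.
The state is a dict: "clock": time; "qpos": joint angles; "qvel": joint speeds; "tau": joint torques, N m; "ee_pos": TCP position; "ee_rot": TCP orientation; "force": force on the tool from outside, world axes, zero at the start; "torque": the same for the moment, N m; "grip_width": finger opening in m; "grip_force": force on a finger pad.
Only numpy, scipy, OpenCV 4.12 (cv2) and the standard library are available. Lean on these libraries where they do the work, as an engineer would, in place of code of your own. Each camera call takes 0.05 s, during which the arm holds its last target. There are 200 camera calls.

## Task

The bar lies loose between the jaws of the low bench vice. Put the thick ratchet ring spanner over the square end of the vice's upright spindle so that it drops fully home, turn its thumb-turn over so that it drives clockwise, and work the handle back and forth until the jaw grips the bar tightly. Let go and leave the spanner on the square; do not disturb the other tools.

Things in the scene. Friction and masses are not known exactly. Their poses are not given: they have to be found in the camera images.
- spanner: Thick steel ratchet ring spanner, 200 mm long, 24 mm thick, 0.65 kg, lying on the bench, thumb-turn up. Origin: axis of its through bore, at the underside of the head; z up; the handle points along its -x. Head 37 mm in radius, shoulders 57 mm wide (x = -20 to -34 mm), pawl housing, then a taper to a round black handle, 20 to 23 mm thick, from x = -95 to -163 mm, its axis 12 mm above the underside. Balances near x = -35 mm.
- spanner_housing (a point): Centre of the spanner's pawl housing between head and handle, at x = -50 mm, 12 mm above the underside: flat parallel sides, 43 mm apart (across y), from x = -40 to -60 mm, 24 mm tall. A good place to lift it.
- spanner_bore (a point): Bore centre at the top of the spanner's head. In the bore a drive ring with eight points: it fits the square in any of 8 positions 45 degrees apart (1.2 mm clearance a side, 8 degrees play either way); how it stands is not told, so feel for it. One way it is locked to the spanner, the other way it clicks round freely (18 clicks a turn, up to 0.4 N m).
- spanner_grip (a point): Point on the axis of the spanner's handle, 138 mm from the bore's axis: where a hand takes it to swing it.
- selector (a joint): Thumb-turn (direction pawl), rad about the upward axis, 0 = in line with the handle. Starts near +0.4: spanner drives anticlockwise, clicks freely clockwise. Turned clockwise from above to its stop at -0.45 it drives clockwise; past -0.15 counts. Stays where left; takes 0.05 to 0.1 N m. Pinch it and twist about its own pivot: a sideways push would swing the spanner.
- selector_bar (a point): Centre of the thumb-turn's grip bar, on its pivot axis, 45 mm from the bore's axis towards the handle. The bar is 42 mm long (along this point's x), 9 mm wide, 14 mm tall, and stands from 5 to 19 mm above the top of the spanner; this point is 11.5 mm above that top and 35.5 mm above the underside.
- vice: Low rack vice bolted to the bench: 262 x 104 mm (154 mm over the lugs). Origin: on the bench below the axis of its upright spindle, in the drive end nearest the robot; x points to its jaws. The round seat on which the spanner comes to rest is 64 mm above the bench, the jaws no taller than 60 mm. The handle swings free over the bench on the robot's side.
- spindle_top (a point): Centre of the top of the vice's square steel spindle end, 90 mm above the bench: 29 mm square, 26 mm tall, bevelled; how it stands is not told. Clockwise from above closes the jaw, 12 mm per rad; 1.7 to 2.4 rad are needed, several strokes. Its friction, 0.9 N m, holds the jaw where left; once the bar is gripped the torque rises steeply, 0.5 N m for each 40 N on the bar.
- jaw: The vice's moving jaw: steel-faced block 98 mm wide, 16 mm tall. Origin: below the middle of its gripping face, at bench level; its x points to the fixed jaw, whose face is 153 mm from the vice's origin.
- flat_bar: The work: plain steel bar, 140 mm long, 17 mm tall, 8 mm thick between the jaws, with a short bent foot at one end, lying across the vice on its ways 43 mm above the bench. Origin: centre of its underside (the 8 mm lie 2 to 10 mm along +x of it). Not to be handled.
- keyless_chuck: drill chuck, 43 mm across, 50 mm tall, standing on the bench; origin: centre of its underside. A bystander.
- ratchet_long: slim chrome ratchet 259 mm long with a small round head and no bore, lying on the bench; origin: centre of its underside. A bystander, not the tool for this job.
- drift_punch: dark steel drift punch, 148 mm long, 12 mm thick, lying on the bench near the robot; origin: centre of its underside. A bystander.

How it is judged:
By the outcome, as a careful person would: the job done as asked, in the order asked, and still so for the second after the job is handed in, with the robot touching nothing.
It also fails if it takes over 72 s, if anything falls off the work surface, if the arm or the gripper's body presses on something with over 40 N, if the wrist force passes 120 N, or if a joint passes its speed limit or range.

## Working session

There is one attempt and no reset: what is moved stays moved. The work goes in short steps, Python scripts to look and compute and a tool call to move; the robot and the scene stay as the last step left them, time stands still between calls to the robot, and variables do not carry over. Pictures are saved under pics/ and viewed, at most 10 in all, crops included, and the job is handed in when it is done.

Besides the shell and the picture viewer there is one more tool, called by a JSON object that holds its "api" and its "payload". carry_out: Moves the arm, as the interface text tells. Its arguments: {"type":"object","properties":{"steps":{"type":"array","items":{"type":"array","items":{"type":"array","items":{"type":"number"}}}}},"required":["steps"]}

```bash
mkdir -p pics; ls
python3 - <<'E'
from bench import env
import cv2
o=env.get_obs()
print({k:(v.round(3).tolist() if hasattr(v,'round') else v) for k,v in o.items()})
for n in ("scene","side"):
    f=env.grab_frame(n); cv2.imwrite(f"pics/{n}0.png",f["color"][:,:,::-1]); print(n,f["camera_matrix"].tolist(),f["R"].round(4).tolist(),f["t"].round(4).tolist())
f=env.grab_frame("wrist");cv2.imwrite("pics/wrist0.png",f["color"][:,:,::-1]);print(f["camera_matrix"].tolist(),f["mount"].round(4).tolist(), env.tip_extent)
E
```

```text
pics
{'clock': 0.0, 'qpos': [1.126, 0.265, 1.605, 0.0, 1.274, -0.037], 'qvel': [0.001, 0.001, -0.0, 0.001, -0.002, 0.0], 'tau': [-0.002, -50.209, -35.689, 0.073, 0.029, -0.0], 'ee_pos': [0.267, 0.619, 0.256], 'ee_rot': [[-0.918, 0.397, -0.001], [0.397, 0.918, -0.002], [0.0, -0.002, -1.0]], 'force': [-0.807, 0.513, 1.067], 'torque': [-0.027, 0.018, 0.026], 'grip_force': 0.0, 'grip_width': 0.08806154906286823}
scene [[606.5639325732265, 0.0, 326.40479717636856], [0.0, 606.5639325732265, 246.6394774987169], [0.0, 0.0, 1.0]] [[0.8733, -0.4869, 0.0152], [-0.192, -0.3726, -0.9079], [0.4477, 0.79, -0.4189]] [-0.4703, 0.1976, 1.5231]
side [[598.1329050149932, 0.0, 319.6168433801475], [0.0, 598.1329050149932, 239.08906936235147], [0.0, 0.0, 1.0]] [[0.8839, -0.4676, -0.0049], [-0.2707, -0.503, -0.8208], [0.3813, 0.7269, -0.5712]] [-0.5006, 0.2392, 1.3097]
[[377.9785588137976, 0.0, 314.8167394974351], [0.0, 377.9785588137976, 232.8937278105181], [0.0, 0.0, 1.0]] [[-0.0, -0.962, -0.2732, 0.0708], [1.0, 0.0001, -0.0006, -0.0004], [0.0006, -0.2732, 0.962, -0.1259], [0.0, 0.0, 0.0, 1.0]] 0.019
```

View pics/scene0.png

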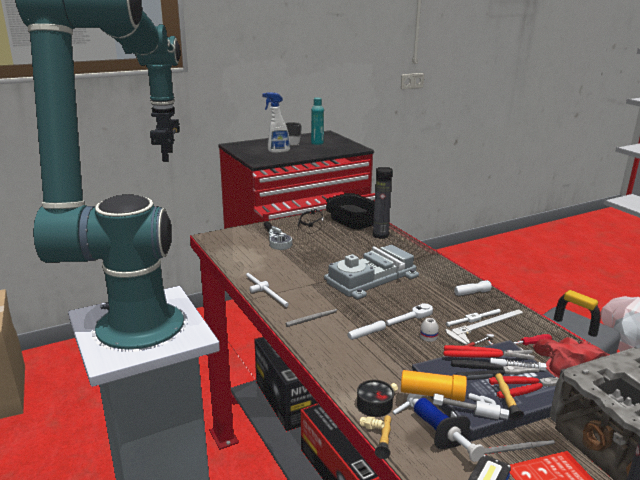

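View pics/side0.png

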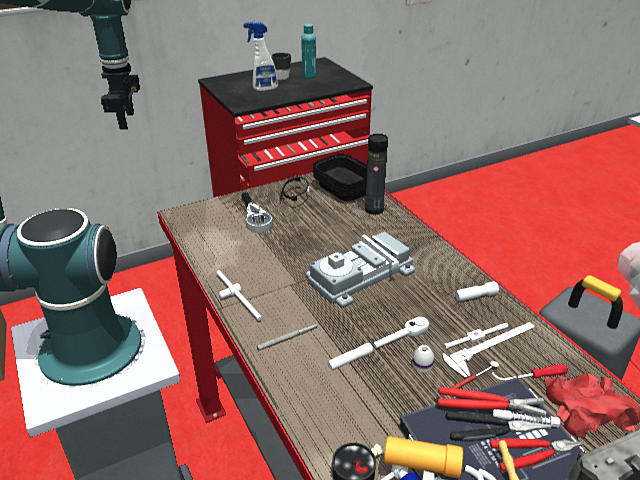

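The scene view shows the spanner head at (280,241) with its handle towards (268,228), and the spindle top at (351,258). The side view has the head at (259,219), the handle end at (246,196) and the spindle top at (337,257). I'll cast these to planes.

```bash
cat > h.py <<'E'
from bench import env
import numpy as np, cv2
from scipy.spatial.transform import Rotation as Ro
def ray(n,uv,z,f=None):
    f=f or env.grab_frame(n)
    K=f["camera_matrix"]
    d=np.linalg.solve(K,[uv[0],uv[1],1.])
    if n=="wrist":
        o=f["obs"]; M=f["mount"]; Rw=o["ee_rot"]@M[:3,:3]; c=o["ee_rot"]@M[:3,3]+o["ee_pos"]; d=Rw@d
    else:
        c=-f["R"].T@f["t"]; d=f["R"].T@d
    return c+d*(z-c[2])/d[2]
def wrist(name=None):
    o=env.get_obs(); f=env.grab_frame("wrist"); f["obs"]=o
    if name: cv2.imwrite(name,f["color"][:,:,::-1])
    return f
def proj(f,X):
    if "obs" in f:
        o=f["obs"];M=f["mount"];p=o["ee_rot"].T@(np.array(X)-o["ee_pos"]);p=M[:3,:3].T@(p-M[:3,3])
    else: p=f["R"]@X+f["t"]
    p=f["camera_matrix"]@p; return p[:2]/p[2]
def move(R,p):
    """tool-frame turn (5deg units) & shift (40mm units) total to go"""
    o=env.get_obs(); r=Ro.from_matrix(o["ee_rot"].T@np.array(R)).as_rotvec(degrees=True)/5
    return r.round(2), (o["ee_rot"].T@(np.array(p)-o["ee_pos"])/0.04).round(2)
E
python3 - <<'E'
from h import *
for n,pts in (("scene",dict(head=(280,241,.024),hend=(267,227,.012),spin=(351,258,.09),seat=(351,265,.064),jawend=(412,262,.05))),("side",dict(head=(259,219,.024),hend=(246,196,.012),spin=(337,257,.09)))):
    f=env.grab_frame(n)
    for k,(u,v,z) in pts.items(): print(n,k,ray(n,(u,v),z,f).round(3))
im=[cv2.resize(env.grab_frame("scene")["color"][200:310,230:430],None,fx=4,fy=4,interpolation=2)[:,:,::-1]]
im[0]=im[0]
cv2.imwrite("pics/c.png",im[0])
w=wrist("pics/w.png")
a=cv2.imread("pics/w.png"); b=cv2.resize(cv2.imread("pics/c.png"),(480,264)); a=cv2.resize(a,(440,330)); 
out=np.zeros((600,800,3),np.uint8); out[:330,:440]=a; out[330:594,:480]=b; cv2.imwrite("pics/m1.png",out)
E
```

```text
scene head [0.511 0.257 0.024]
scene hend [0.532 0.407 0.012]
scene spin [ 0.576 -0.071  0.09 ]
scene seat [ 0.581 -0.064  0.064]
scene jawend [ 0.764 -0.105  0.05 ]
side head [0.516 0.271 0.024]
side hend [0.539 0.426 0.012]
side spin [ 0.578 -0.068  0.09 ]
```

View pics/m1.png

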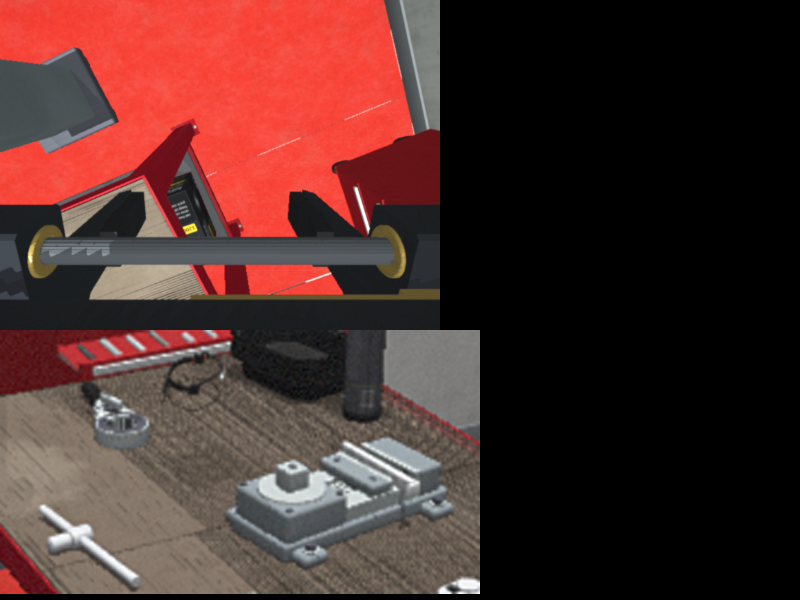

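The wrist view doesn't show the spanner yet. The crop shows it beyond the T-bar, head nearer the camera and handle pointing to +y. The head is near (0.513, 0.262), the spindle near (0.577, -0.069). I'll move above the spanner.

{"api": "carry_out", "payload": {"steps": [[[0,0,0,-0.87,-0.43,0.1,88],[0,0,0,-0.87,-0.43,0.1,88],[0,0,0,-0.87,-0.43,0.1,88],[0,0,0,-0.87,-0.43,0.1,88],[0,0,0,-0.87,-0.43,0.1,88]]]}}

```text
clock: 0.77
ee_pos: [0.3941, 0.4703, 0.2376]
ee_rot: [[-0.918, 0.396, 0.0], [0.396, 0.918, 0.0], [-0.0, 0.0, -1.0]]
force: [-0.0, 0.1, -0.3]
grip_width: 0.088
grip_force: 0.0
```

{"api": "carry_out", "payload": {"steps": [[[0,0,0,-0.87,-0.43,0.1,88],[0,0,0,-0.87,-0.43,0.1,88],[0,0,0,-0.87,-0.43,0.1,88],[0,0,0,-0.87,-0.43,0.1,88],[0,0,0,-0.87,-0.43,0.1,88]]]}}

```text
clock: 1.18
ee_pos: [0.5199, 0.3221, 0.2178]
ee_rot: [[-0.918, 0.397, 0.0], [0.397, 0.918, 0.0], [-0.0, 0.0, -1.0]]
force: [-0.3, 0.4, -0.7]
grip_width: 0.0881
grip_force: 0.0
```

{"api": "carry_out", "payload": {"steps": [[[0,0,1,0,0,0,88],[0,0,1,0,0,0,88],[0,0,1,0,0,0,88],[0,0,1,0,0,0,88],[0,0,1,0,0,0,88]]]}}

```text
clock: 1.6
ee_pos: [0.5191, 0.3234, 0.2177]
ee_rot: [[-0.661, 0.751, 0.0], [0.751, 0.661, 0.0], [0.0, 0.0, -1.0]]
force: [-0.6, -0.9, 0.3]
grip_width: 0.0878
grip_force: 0.0
```

{"api": "carry_out", "payload": {"steps": [[[0,0,1,0,0,0,88],[0,0,1,0,0,0,88],[0,0,1,0,0,0,88],[0,0,1,0,0,0,88],[0,0,1,0,0,0,88]]]}}

```text
clock: 2.02
ee_pos: [0.5189, 0.3237, 0.2177]
ee_rot: [[-0.282, 0.959, 0.0], [0.959, 0.282, 0.0], [-0.0, 0.0, -1.0]]
force: [-0.5, -0.2, 0.3]
grip_width: 0.0881
grip_force: 0.0
```

{"api": "carry_out", "payload": {"steps": [[[0,0,1,0,0,0,88],[0,0,1,0,0,0,88],[0,0,1,0,0,0,88],[0,0,1,0,0,0,88],[0,0,1,0,0,0,88]]]}}

```text
clock: 2.43
ee_pos: [0.5189, 0.3237, 0.2178]
ee_rot: [[0.15, 0.989, 0.0], [0.989, -0.15, 0.0], [0.0, 0.0, -1.0]]
force: [0.5, -0.3, 0.9]
grip_width: 0.0881
grip_force: 0.0
```

Run:
```python
from h import *
f=wrist("pics/w2.png"); o=f["obs"]; print(o["ee_pos"].round(3),o["ee_rot"].round(3).tolist(),o["qpos"].round(2),o["clock"])
```

```text
[0.519 0.324 0.218] [[0.15, 0.989, 0.0], [0.989, -0.15, 0.0], [0.0, 0.0, -1.0]] [0.52 0.17 1.79 0.   1.18 0.67] 2.4333
```

View pics/w2.png

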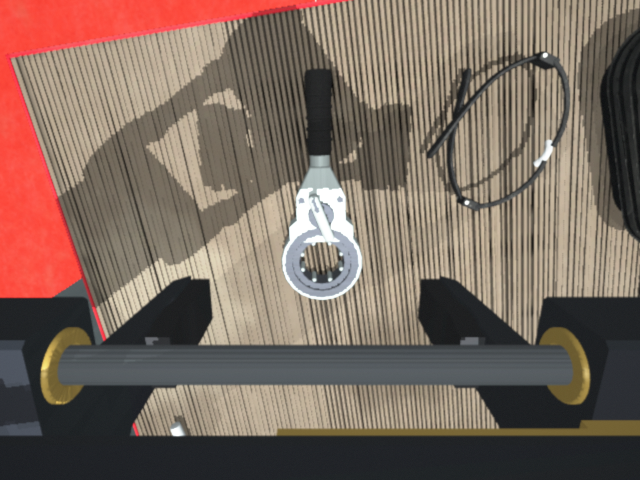

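The wrist view shows the spanner squarely: head centre (321,263), handle end (319,72), selector bar from (313,196) to (328,241).

Run:
```python
from h import *
f=wrist()
g=cv2.cvtColor(f["color"],cv2.COLOR_RGB2GRAY)
c=cv2.HoughCircles(cv2.GaussianBlur(g[210:310,270:375],(5,5),1),cv2.HOUGH_GRADIENT,1,20,param1=100,param2=20,minRadius=33,maxRadius=45)
print(c+np.array([270,210,0]) if c is not None else c)
u=(c[0,0,:2]+[270,210]) if c is not None else (321,263)
h=ray("wrist",u,.024,f); h2=ray("wrist",(321,263),.024,f)
e=ray("wrist",(319,73),.012,f); t=ray("wrist",(319,158),.02,f)
print(h,h2,e,t)
d=e-h; s=np.degrees(np.arctan2(-d[1],-d[0])); print("yaw",s, np.linalg.norm(d[:2]))
d/=np.linalg.norm(d[:2]); p=h+0.05*d; p[2]=.021
psi=np.radians(s+90); R=np.array([[-np.cos(np.radians(s)),np.cos(psi),0],[-np.sin(np.radians(s)),np.sin(psi),0],[0,0,-1]]); print(np.linalg.det(R),p)
print(move(R,p))
```

```text
[[[321.5        264.5         36.59999847]]]
[0.51641961 0.27279818 0.024     ] [0.51618897 0.27428929 0.024     ] [0.53864718 0.43287013 0.012     ] [0.52840824 0.36618438 0.02      ]
yaw -97.90552906879094 0.16160784653246724
1.0000000000000002 [0.52329662 0.32232299 0.021     ]
(array([ 0. , -0. , -0.1]), array([-0.02,  0.11,  4.92]))
```

{"api": "carry_out", "payload": {"steps": [[[0,0,-0.1,-0.02,0.11,0.9,88],[0,0,0,0,0,0.9,88],[0,0,0,0,0,0.9,88],[0,0,0,0,0,0.9,88],[0,0,0,0,0,0.7,88]]]}}

```text
clock: 2.95
ee_pos: [0.522, 0.3216, 0.043]
ee_rot: [[0.134, 0.991, -0.002], [0.991, -0.134, -0.001], [-0.001, -0.002, -1.0]]
force: [-0.9, -0.5, 0.3]
grip_width: 0.0881
grip_force: 0.0
```

{"api": "carry_out", "payload": {"steps": [[[0,0,0,0,0,0.6,88],[0,0,0,0,0,0,30],[0,0,0,0,0,0,30],[0,0,0,0,0,0,30],[0,0,0,0,0,0,30]]]}}

```text
clock: 3.37
ee_pos: [0.5232, 0.3223, 0.0218]
ee_rot: [[0.136, 0.991, 0.0], [0.991, -0.136, -0.0], [0.0, 0.0, -1.0]]
force: [-0.6, 0.1, 0.2]
grip_width: 0.0635
grip_force: 0.0
```

{"api": "carry_out", "payload": {"steps": [[[0,0,0,0,0,0,30],[0,0,0,0,0,0,30],[0,0,0,0,0,0,30],[0,0,0,0,0,0,30],[0,0,0,0,0,0,30]]]}}

```text
clock: 3.78
ee_pos: [0.5226, 0.3225, 0.0219]
ee_rot: [[0.137, 0.991, -0.001], [0.991, -0.137, 0.0], [-0.0, -0.001, -1.0]]
force: [-2.8, 1.1, 2.7]
grip_width: 0.0429
grip_force: 30.0
```

{"api": "carry_out", "payload": {"steps": [[[0,0,0,0,0,-0.3,30],[0,0,0,0,0,-0.7,30],[0,0,0,0,0,-0.9,30],[0,0,0,0,0,-0.9,30],[0,0,0,0,0,-0.9,30]]]}}

```text
clock: 4.2
ee_pos: [0.5218, 0.3212, 0.1696]
ee_rot: [[0.137, 0.991, -0.003], [0.991, -0.137, -0.002], [-0.003, -0.003, -1.0]]
force: [0.5, 0.1, -6.7]
grip_width: 0.0425
grip_force: 30.0
```

{"api": "carry_out", "payload": {"steps": [[[0,0,0,-0.3,0.08,-0.6,30],[0,0,0,-0.7,0.08,-0.2,30],[0,0,0,-0.9,0.08,0,30],[0,0,0,-0.9,0.08,0,30],[0,0,0,-0.9,0.08,0,30]]]}}

```text
clock: 4.62
ee_pos: [0.5174, 0.1717, 0.2011]
ee_rot: [[0.136, 0.991, -0.002], [0.991, -0.136, -0.001], [-0.001, -0.001, -1.0]]
force: [0.8, -0.7, -6.6]
grip_width: 0.0426
grip_force: 30.0
```

{"api": "carry_out", "payload": {"steps": [[[0,0,0,-0.9,0.08,0,30],[0,0,0,-0.9,0.08,0,30],[0,0,0,-0.9,0.08,0,30],[0,0,0,-0.9,0.08,0,30],[0,0,0,-0.9,0.08,0,30]]]}}

```text
clock: 5.03
ee_pos: [0.5082, -0.0088, 0.2007]
ee_rot: [[0.137, 0.991, -0.002], [0.991, -0.137, -0.0], [-0.001, -0.002, -1.0]]
force: [1.4, -1.1, -7.0]
grip_width: 0.0428
grip_force: 30.0
```

{"api": "carry_out", "payload": {"steps": [[[0,0,0,-0.9,0.06,0,30],[0,0,0,-0.8,0.05,0,30],[0,0,0,-0.6,0,0,30],[0,0,0,-0.4,0,0,30],[0,0,0,-0.3,0,0,30]]]}}

```text
clock: 5.45
ee_pos: [0.4962, -0.1282, 0.2007]
ee_rot: [[0.139, 0.99, -0.003], [0.99, -0.139, -0.0], [-0.0, -0.003, -1.0]]
force: [-0.5, 0.9, -7.0]
grip_width: 0.0425
grip_force: 30.0
```

Run:
```python
from h import *
f=wrist("pics/w3.png"); o=f["obs"]; print(o["ee_pos"].round(4),o["ee_rot"].round(3).tolist(),o["qpos"].round(2),o["clock"])
import pickle; pickle.dump(f,open("w3.pkl","wb"))
```

```text
[ 0.4962 -0.1282  0.2007] [[0.139, 0.99, -0.003], [0.99, -0.139, -0.0], [-0.0, -0.003, -1.0]] [-0.3   0.    2.01 -0.    1.13 -0.16] 5.45
```

View pics/w3.png

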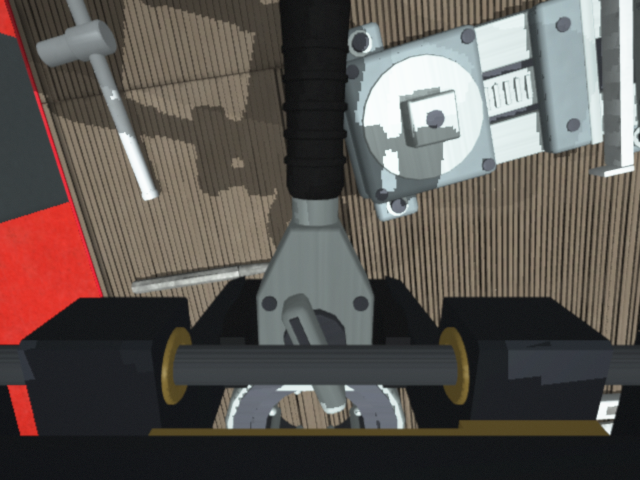

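The spindle square is visible: its top centre hole is at about (435,118), the top face is roughly (410..460, 92..146), and the vice axis runs right and slightly up.

Run:
```python
from h import *
import pickle; f=pickle.load(open("w3.pkl","rb"))
im=f["color"][70:170,370:510][:,:,::-1]
cv2.imwrite("pics/w3c.png",cv2.resize(im,None,fx=5.5,fy=5.5,interpolation=cv2.INTER_CUBIC))
for n,uv,z in (("c",(435,118),.09),("pa",(468,35),.06),("pb",(488,164),.06),("j1",(536,15),.06),("j2",(555,155),.06),("pc",(353,72),.06),("pd",(382,195),.06)): print(n,ray("wrist",uv,z,f).round(4))
h=f["obs"]["ee_rot"];print("tool")
```

```text
c [ 0.5767 -0.0646  0.09  ]
pa [ 0.6092 -0.0175  0.06  ]
pb [ 0.6206 -0.1012  0.06  ]
j1 [ 0.6518 -0.0121  0.06  ]
j2 [ 0.6665 -0.1014  0.06  ]
pc [ 0.5342 -0.0291  0.06  ]
pd [ 0.5456 -0.1128  0.06  ]
tool
```

View pics/w3c.png

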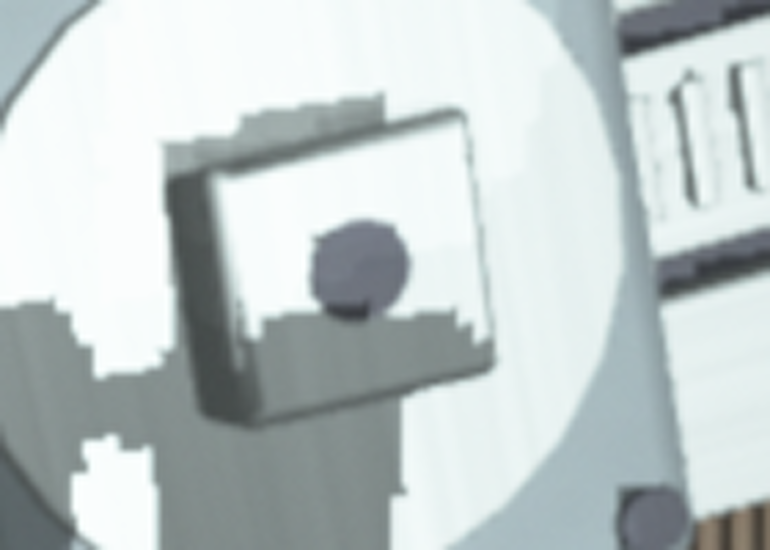

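Run:
```python
from h import *
import pickle; f=pickle.load(open("w3.pkl","rb"))
P=np.array([ray("wrist",(370+u/5.5,70+v/5.5),.089,f) for u,v in ((212,172),(462,112),(492,368),(255,425))])
print(P.round(4),P.mean(0))
for i in range(4):
    d=P[(i+1)%4]-P[i]; print(np.linalg.norm(d).round(4),np.degrees(np.arctan2(d[1],d[0])).round(1))
a=cv2.imread("pics/w2.png")[220:310,275:370]
cv2.imwrite("pics/ring.png",cv2.resize(a,None,fx=6,fy=6,interpolation=cv2.INTER_CUBIC))
```

```text
[[ 0.562  -0.0529  0.089 ]
 [ 0.5889 -0.0506  0.089 ]
 [ 0.5912 -0.0777  0.089 ]
 [ 0.5648 -0.0803  0.089 ]] [ 0.57671421 -0.06538189  0.089     ]
0.027 5.0
0.0273 -85.3
0.0265 -174.5
0.0275 95.9
```

View pics/ring.png

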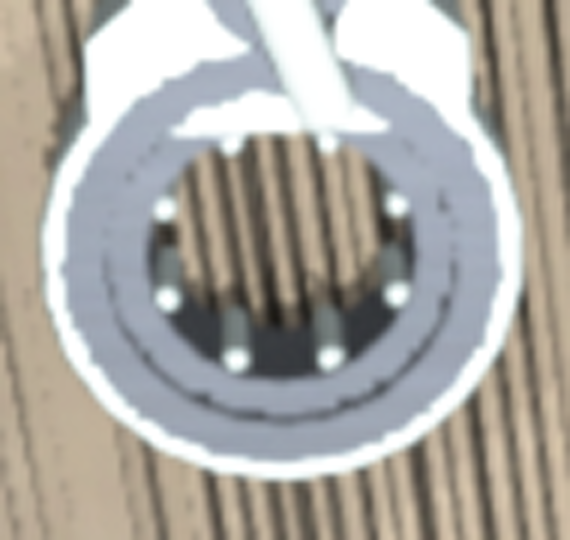

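The pins sit at 22.5° + 45°k from the handle axis, so the ring fits when the handle is in line with the square's sides. That means a spanner yaw of about 5° (handle to 185°). I'll swing it over.

{"api": "carry_out", "payload": {"steps": [[[0,0,-0.6,0.31,0.11,0,30],[0,0,0,0.31,0.11,0,30],[0,0,0,0.31,0.11,0,30],[0,0,0,0.31,0.11,0,30],[0,0,0,0.31,0.12,0,30]]]}}

```text
clock: 5.92
ee_pos: [0.5261, -0.0653, 0.2013]
ee_rot: [[0.084, 0.996, -0.001], [0.996, -0.084, 0.0], [0.0, -0.001, -1.0]]
force: [1.0, -1.1, -6.7]
grip_width: 0.0421
grip_force: 30.0
```

{"api": "carry_out", "payload": {"steps": [[[0,0,-1,0,0,0,30],[0,0,-1,0,0,0,30],[0,0,-1,0,0,0,30],[0,0,-1,0,0,0,30],[0,0,-1,0,0,0,30]]]}}

```text
clock: 6.33
ee_pos: [0.5263, -0.0656, 0.2015]
ee_rot: [[-0.35, 0.937, -0.0], [0.937, 0.35, 0.0], [0.0, -0.0, -1.0]]
force: [-0.0, 0.7, -7.2]
grip_width: 0.0426
grip_force: 30.0
```

{"api": "carry_out", "payload": {"steps": [[[0,0,-1,0,0,0,30],[0,0,-1,0,0,0,30],[0,0,-1,0,0,0,30],[0,0,-1,0,0,0,30],[0,0,-1,0,0,0,30]]]}}

```text
clock: 6.75
ee_pos: [0.5262, -0.0657, 0.2015]
ee_rot: [[-0.713, 0.701, -0.001], [0.701, 0.713, 0.0], [0.0, -0.0, -1.0]]
force: [0.5, 0.2, -7.5]
grip_width: 0.0425
grip_force: 30.0
```

{"api": "carry_out", "payload": {"steps": [[[0,0,-1,0,0,0,30],[0,0,-1,0,0,0,30],[0,0,-1,0,0,0,30],[0,0,-1,0,0,0,30],[0,0,-1,0,0,0,30]]]}}

```text
clock: 7.17
ee_pos: [0.5262, -0.0657, 0.2015]
ee_rot: [[-0.942, 0.335, -0.001], [0.335, 0.942, 0.0], [0.001, -0.0, -1.0]]
force: [-0.9, 0.5, -7.3]
grip_width: 0.0425
grip_force: 30.0
```

{"api": "carry_out", "payload": {"steps": [[[0,0,-1,0,0,0.3,30],[0,0,-1,0,0,0.4,30],[0,0,-1,0,0,0.4,30],[0,0,-1,0,0,0.4,30],[0,0,-1,0,0,0.2,30]]]}}

```text
clock: 7.58
ee_pos: [0.5249, -0.0655, 0.1314]
ee_rot: [[-0.995, -0.095, -0.004], [-0.095, 0.995, 0.0], [0.004, 0.001, -1.0]]
force: [-0.2, 0.6, -7.5]
grip_width: 0.0428
grip_force: 30.0
```

Run:
```python
from h import *
f=wrist("pics/w4.png"); o=f["obs"]; print(o["ee_pos"].round(4),o["ee_rot"].round(3).tolist(),o["qpos"].round(2),o["clock"])
a=np.radians(185);R=np.array([[np.cos(a),np.sin(a),0],[np.sin(a),-np.cos(a),0],[0,0,-1]])
print(move(R,[.5269,-.0698,.13]))
g=env.grab_frame("side"); s=env.grab_frame("scene")
import cv2
out=np.hstack([cv2.resize(x["color"][v:v+120,u:u+130][:,:,::-1],(390,360),interpolation=2) for x,u,v in ((g,270,190),(s,290,190))])
cv2.imwrite("pics/two.png",out)
```

```text
[ 0.5249 -0.0655  0.1314] [[-0.995, -0.095, -0.004], [-0.095, 0.995, 0.0], [0.004, 0.001, -1.0]] [-0.17  0.11  2.04 -0.    1.   -1.84] 7.5833
(array([ 0.02, -0.06,  0.14]), array([-0.06, -0.12,  0.  ]))
```

View pics/two.png

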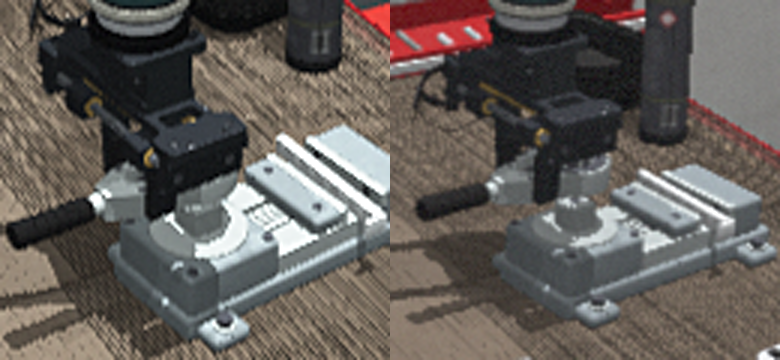

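The head hangs right over the spindle in both views. I'll align it and go down gently, watching the force.

{"api": "carry_out", "payload": {"steps": [[[0,0,0.14,-0.06,-0.11,0,30],[0,0,0,0,0,0.2,30],[0,0,0,0,0,0.2,30],[0,0,0,0,0,0.1,30],[0,0,0,0,0,0.08,30]]]}}

```text
clock: 8.15
ee_pos: [0.5282, -0.071, 0.1095]
ee_rot: [[-0.997, -0.077, -0.002], [-0.077, 0.997, 0.0], [0.002, 0.0, -1.0]]
force: [-0.4, -0.0, -6.3]
grip_width: 0.0426
grip_force: 30.0
```

{"api": "carry_out", "payload": {"steps": [[[0,0,0,0,0,0,30]]]}}

```text
clock: 8.23
ee_pos: [0.528, -0.0709, 0.1093]
ee_rot: [[-0.997, -0.077, -0.002], [-0.077, 0.997, 0.0], [0.002, 0.001, -1.0]]
force: [-0.9, -0.4, -6.5]
grip_width: 0.0429
grip_force: 30.0
```

{"api": "carry_out", "payload": {"steps": [[[0,0,0,0.03,0.04,0.05,30],[0,0,0,0,0,0.06,30],[0,0,0,0,0,0.06,30],[0,0,0,0,0,0,30]]]}}

```text
clock: 8.57
ee_pos: [0.5273, -0.0695, 0.1033]
ee_rot: [[-0.997, -0.077, -0.001], [-0.077, 0.997, 0.0], [0.001, 0.0, -1.0]]
force: [0.1, 0.4, -7.6]
grip_width: 0.0429
grip_force: 30.0
```

No contact 9 mm below the top, so the ring is on the square. I'll carry on down.

{"api": "carry_out", "payload": {"steps": [[[0,0,0,0,0,0.1,30],[0,0,0,0,0,0.1,30],[0,0,0,0,0,0.1,30],[0,0,0,0,0,0.05,30],[0,0,0,0,0,0,30]]]}}

```text
clock: 8.98
ee_pos: [0.5273, -0.0695, 0.0889]
ee_rot: [[-0.997, -0.077, -0.001], [-0.077, 0.997, 0.0], [0.001, 0.0, -1.0]]
force: [1.0, 1.0, -7.0]
grip_width: 0.0426
grip_force: 30.0
```

{"api": "carry_out", "payload": {"steps": [[[0,0,0,0,0,0.05,30],[0,0,0,0,0,0.05,30],[0,0,0,0,0,0,30]]]}}

```text
clock: 9.23
ee_pos: [0.5279, -0.0696, 0.086]
ee_rot: [[-0.997, -0.077, 0.001], [-0.077, 0.997, -0.0], [-0.001, -0.0, -1.0]]
force: [-0.0, 0.9, -6.7]
grip_width: 0.0427
grip_force: 30.0
```

It's at the seat height (z 0.086). I'll release, rise 25 mm, move to the selector and turn to line up with it.

{"api": "carry_out", "payload": {"steps": [[[0,0,0,0,0,0.02,30],[0,0,0,0,0,0,60],[0,0,0,0,0,0,60],[0,0,0,0,0,0,60],[0,0,0,0,0,0,60]]]}}

```text
clock: 9.65
ee_pos: [0.5286, -0.0697, 0.0857]
ee_rot: [[-0.997, -0.077, 0.002], [-0.077, 0.997, -0.0], [-0.002, -0.0, -1.0]]
force: [-0.6, -0.4, 0.3]
grip_width: 0.06
grip_force: 0.0
```

{"api": "carry_out", "payload": {"steps": [[[0,0,0,0,0,-0.3,60],[0,0,0,0,0,-0.35,60],[0,0,0,-0.12,0,0,60],[0,0,0,0,0,0,60]]]}}

```text
clock: 9.98
ee_pos: [0.5348, -0.0695, 0.1129]
ee_rot: [[-0.997, -0.077, 0.005], [-0.077, 0.997, -0.001], [-0.005, -0.001, -1.0]]
force: [0.4, 0.4, -1.3]
grip_width: 0.0598
grip_force: 0.0
```

Run:
```python
from h import *
f=wrist("pics/w5.png"); o=f["obs"]; print(o["ee_pos"].round(4),o["force"].round(1),o["torque"].round(2),o["qpos"].round(2))
```

```text
[ 0.5348 -0.0695  0.1129] [ 0.4  0.4 -1.3] [ 0.05 -0.04  0.07] [-0.18  0.14  2.04  0.    0.96 -1.82]
```

View pics/w5.png

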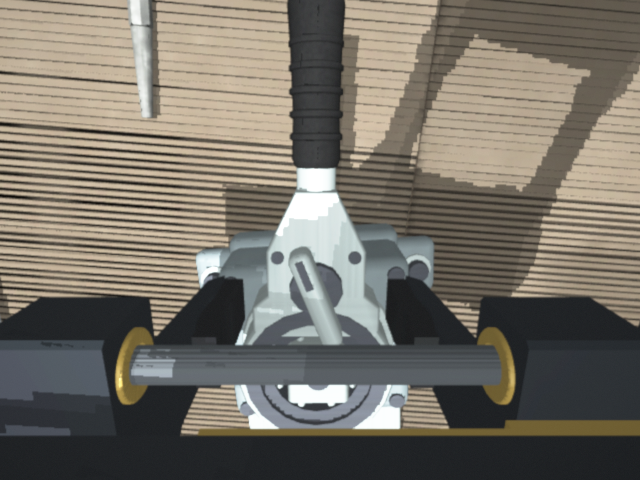

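The spanner is seated, with the square showing in the bore. The selector bar runs from about (300,254) to (333,344). I'll measure it.

Run:
```python
from h import *
f=wrist(); o=f["obs"]
a=ray("wrist",(301,255),.106,f); b=ray("wrist",(334,344),.106,f); h1=ray("wrist",(318,70),.077,f); h2=ray("wrist",(317,180),.09,f)
print(a,b,np.linalg.norm(a-b)); d=a-b; print("bar yaw",np.degrees(np.arctan2(d[1],d[0])))
d=h1-h2; print("handle",h1,h2,np.degrees(np.arctan2(d[1],d[0])))
piv=ray("wrist",(317,285),.088,f); print("pivot disc",piv)
a2=ray("wrist",(262,0),.088,f)
c=.5*(a+b)
```

```text
[ 0.50907562 -0.07658143  0.106     ] [ 0.54522635 -0.06105703  0.106     ] 0.039343130830737455
bar yaw -156.75960515936953
handle [ 0.44194385 -0.07545243  0.077     ] [ 0.48330836 -0.07263214  0.09      ] -176.09953575967876
pivot disc [ 0.52847268 -0.06904356  0.088     ]
```

{"api": "carry_out", "payload": {"steps": [[[0,0,0,0.09,0.02,0,60],[0,0,-1,0,0,0,60],[0,0,-1,0,0,0,60],[0,0,-1,0,0,0,60],[0,0,-1,0,0,0.05,60]]]}}

```text
clock: 10.5
ee_pos: [0.528, -0.0686, 0.1083]
ee_rot: [[-0.909, -0.418, -0.001], [-0.418, 0.909, 0.0], [0.001, 0.001, -1.0]]
force: [0.2, 0.0, -0.5]
grip_width: 0.0602
grip_force: 0.0
```

{"api": "carry_out", "payload": {"steps": [[[0,0,0,0,0,0,25],[0,0,0,0,0,0,25],[0,0,0,0,0,0,20],[0,0,0,0,0,0,15],[0,0,0,0,0,0,12]]]}}

```text
clock: 10.92
ee_pos: [0.5286, -0.0687, 0.1088]
ee_rot: [[-0.911, -0.413, -0.0], [-0.413, 0.911, 0.0], [0.0, 0.0, -1.0]]
force: [-0.2, -0.7, 0.2]
grip_width: 0.0286
grip_force: 0.0
```

{"api": "carry_out", "payload": {"steps": [[[0,0,0,0,0,0,8],[0,0,0,0,0,0,7],[0,0,0,0,0,0,7],[0,0,0,0,0,0,7],[0,0,0,0,0,0,7]]]}}

```text
clock: 11.33
ee_pos: [0.5289, -0.069, 0.109]
ee_rot: [[-0.91, -0.414, 0.0], [-0.414, 0.91, -0.0], [-0.0, -0.001, -1.0]]
force: [0.7, -2.2, -1.0]
grip_width: 0.0205
grip_force: 30.0
```

At 20.5 mm the tips have caught the pivot disc under the bar, so I'll open, rise 6 mm and pinch again.

{"api": "carry_out", "payload": {"steps": [[[0,0,0,0,0,0,30],[0,0,0,0,0,0,30],[0,0,0,-0.03,0,-0.15,30],[0,0,0,0,0,0,20],[0,0,0,0,0,0,14]]]}}

```text
clock: 11.75
ee_pos: [0.5304, -0.068, 0.1156]
ee_rot: [[-0.91, -0.414, 0.001], [-0.414, 0.91, 0.0], [-0.001, -0.0, -1.0]]
force: [-0.4, 1.0, -0.1]
grip_width: 0.0186
grip_force: 0.0
```

{"api": "carry_out", "payload": {"steps": [[[0,0,0,0,0,0,10],[0,0,0,0,0,0,7],[0,0,0,0,0,0,7],[0,0,0,0,0,0,7],[0,0,0,0,0,0,7]]]}}

```text
clock: 12.17
ee_pos: [0.5301, -0.0683, 0.115]
ee_rot: [[-0.91, -0.414, 0.001], [-0.414, 0.91, -0.0], [-0.0, -0.0, -1.0]]
force: [0.4, -0.3, 0.6]
grip_width: 0.0088
grip_force: 30.0
```

Now it's pinched at 8.8 mm. I'll twist clockwise from above by about 47°.

{"api": "carry_out", "payload": {"steps": [[[0,0,0.8,0,0,0,7],[0,0,1,0,0,0,7],[0,0,1,0,0,0,7],[0,0,1,0,0,0,7],[0,0,1,0,0,0,7]]]}}

```text
clock: 12.58
ee_pos: [0.5299, -0.0677, 0.115]
ee_rot: [[-1.0, -0.003, 0.0], [-0.003, 1.0, 0.001], [-0.0, 0.001, -1.0]]
force: [0.7, 2.0, 1.9]
grip_width: 0.0087
grip_force: 30.0
```

{"api": "carry_out", "payload": {"steps": [[[0,0,1,0,0,0,7],[0,0,1,0,0,0,7],[0,0,1,0,0,0,7],[0,0,1,0,0,0,7],[0,0,0.6,0,0,0,7]]]}}

```text
clock: 13.0
ee_pos: [0.5302, -0.0672, 0.1151]
ee_rot: [[-0.922, 0.388, 0.001], [0.388, 0.922, 0.002], [0.0, 0.002, -1.0]]
force: [0.6, 2.4, 1.5]
grip_width: 0.0085
grip_force: 30.1
```

Run:
```python
from h import *
o=env.get_obs(); print(o["ee_pos"].round(4),np.degrees(np.arctan2(o["ee_rot"][1,0],o["ee_rot"][0,0])),o["force"].round(1),o["torque"].round(2),o["qpos"].round(2),o["grip_width"])
```

```text
[ 0.5302 -0.0672  0.1151] 157.1857835390396 [0.6 2.4 1.5] [ 0.63 -0.2   0.05] [-0.17  0.13  2.04  0.    0.97 -1.35] 0.008472616282828234
```

{"api": "carry_out", "payload": {"steps": [[[0,0,0,0,0,0,40],[0,0,0,0,0,0,40],[0,0,0,0,0,0,40],[0,0,0,0,0,-0.8,60],[0,0,-0.4,0,0,-0.8,60]]]}}

```text
clock: 13.42
ee_pos: [0.5273, -0.0679, 0.1768]
ee_rot: [[-0.937, 0.35, -0.007], [0.35, 0.937, 0.001], [0.007, -0.001, -1.0]]
force: [1.1, -0.3, 0.4]
grip_width: 0.0398
grip_force: 0.0
```

{"api": "carry_out", "payload": {"steps": [[[0,0,-1,0,0,0,60],[0,0,-1,0,0,0,60],[0,0,-1,0,0,0,60],[0,0,-1,0,0,0,60],[0,0,-1,0,0,0,60]]]}}

```text
clock: 13.83
ee_pos: [0.5295, -0.0683, 0.1788]
ee_rot: [[-0.997, -0.083, -0.0], [-0.083, 0.997, -0.0], [0.0, -0.0, -1.0]]
force: [-0.8, 0.2, -0.2]
grip_width: 0.0599
grip_force: 0.0
```

```bash
cat > hand.py <<'E'
from h import *
f=wrist("pics/w6.png"); o=f["obs"]; print(o["ee_pos"].round(4),np.degrees(np.arctan2(o["ee_rot"][1,0],o["ee_rot"][0,0]))%360,o["qpos"].round(2))
m=(f["color"].max(2)<60).astype(np.uint8); m[285:]=0
n,l,st,c=cv2.connectedComponentsWithStats(m); i=1+st[1:,4].argmax(); print(st[i],c[i])
p=np.argwhere(l==i)[:,::-1].astype(np.float32); vx,vy,x,y=cv2.fitLine(p,cv2.DIST_L2,0,.01,.01).ravel()
if vy>0: vx,vy=-vx,-vy
P=[ray("wrist",(x+t*vx,y+t*vy),.076,f) for t in (-60,60)]
d=P[1]-P[0]; a=np.degrees(np.arctan2(d[1],d[0]))%360; print(P,"handle yaw",a)
E
python3 hand.py
```

```text
[ 0.5295 -0.0683  0.1788] 184.73864934064113 [-0.17  0.06  1.99 -0.    1.09 -1.83]
[ 303   40   42  127 2711] [323.26742899 103.14385835]
[array([ 0.47995328, -0.0687307 ,  0.076     ]), array([ 0.41479292, -0.07237198,  0.076     ])] handle yaw 183.1984661726995
```

View pics/w6.png

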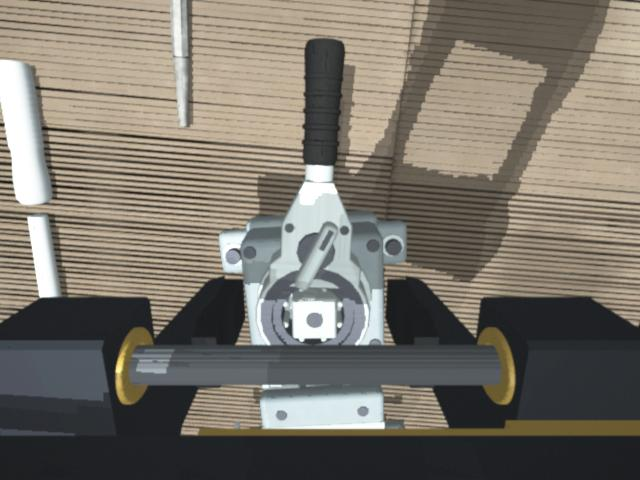

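The picture confirms that the selector now leans the other way, from (333,228) to (305,285), and the spanner stayed put with the square in the bore. Handle yaw is 183°. I'll take the handle 138 mm out.

{"api": "carry_out", "payload": {"steps": [[[0,0,0.3,0.8,0.04,0,60],[0,0,0,0.8,0.04,0.2,60],[0,0,0,0.66,0.04,0.4,60],[0,0,0,0,0,0.7,60],[0,0,0,0,0,0.7,60]]]}}

```text
clock: 14.3
ee_pos: [0.4387, -0.0691, 0.0991]
ee_rot: [[-0.999, -0.05, 0.003], [-0.05, 0.999, -0.001], [-0.003, -0.001, -1.0]]
force: [1.1, -0.2, -0.5]
grip_width: 0.0601
grip_force: 0.0
```

{"api": "carry_out", "payload": {"steps": [[[0,0,0,0,0,0.57,60],[0,0,0,0,0,0,30],[0,0,0,0,0,0,15],[0,0,0,0,0,0,15],[0,0,0,0,0,0,15]]]}}

```text
clock: 14.72
ee_pos: [0.4409, -0.0692, 0.0778]
ee_rot: [[-0.999, -0.051, 0.003], [-0.051, 0.999, -0.001], [-0.003, -0.001, -1.0]]
force: [0.7, 0.2, 0.8]
grip_width: 0.0357
grip_force: 0.0
```

{"api": "carry_out", "payload": {"steps": [[[0,0,0,0,0,0,15],[0,0,0,0,0,0,15],[0,0,0,0,0,0,15]]]}}

```text
clock: 14.97
ee_pos: [0.4405, -0.0692, 0.0772]
ee_rot: [[-0.999, -0.051, 0.003], [-0.051, 0.999, -0.001], [-0.003, -0.001, -1.0]]
force: [1.3, -1.0, 0.2]
grip_width: 0.0194
grip_force: 29.9
```

{"api": "carry_out", "payload": {"steps": [[[0,0,0.5,-0.01,0.15,0,15],[0,0,1,-0.01,0.3,0,15],[0,0,1,-0.01,0.3,0,15],[0,0,1,-0.01,0.3,0,15],[0,0,1,-0.01,0.3,0,15]]]}}

```text
clock: 15.38
ee_pos: [0.4494, -0.0157, 0.0775]
ee_rot: [[-0.941, 0.339, 0.006], [0.339, 0.941, -0.001], [-0.006, 0.001, -1.0]]
force: [5.7, -2.5, 0.2]
grip_width: 0.0195
grip_force: 29.8
```

```bash
cat > st.py <<'E'
from h import *
o=env.get_obs(); c=np.array([.5767,-.0654]); v=o["ee_pos"][:2]-c
print("r",np.linalg.norm(v).round(4),"ang",(np.degrees(np.arctan2(v[1],v[0]))%360).round(1),"toolx",(np.degrees(np.arctan2(o["ee_rot"][1,0],o["ee_rot"][0,0]))%360).round(1),"z",o["ee_pos"][2].round(4),"F tool",(o["ee_rot"].T@o["force"]).round(1),"T",o["torque"].round(2),"q6",o["qpos"][5].round(2),o["clock"])
E
python3 st.py
```

```text
r 0.1367 ang 158.7 toolx 160.2 z 0.0775 F tool [-6.2 -0.4 -0.2] T [-0.6  -0.83  0.02] q6 -1.31 15.3833
```

{"api": "carry_out", "payload": {"steps": [[[0,0,1,-0.02,0.3,0,15],[0,0,1,-0.02,0.3,0,15],[0,0,1,-0.02,0.3,0,15],[0,0,1,-0.02,0.3,0,15],[0,0,1,-0.02,0.3,0,15]]]}}

```text
clock: 15.8
ee_pos: [0.4815, 0.0325, 0.0775]
ee_rot: [[-0.711, 0.703, 0.003], [0.703, 0.711, -0.004], [-0.005, -0.001, -1.0]]
force: [1.3, -12.0, 3.5]
grip_width: 0.0196
grip_force: 29.9
```

```bash
python3 st.py
```

```text
r 0.1366 ang 134.2 toolx 135.3 z 0.0775 F tool [-9.3 -7.6 -3.5] T [-1.88 -0.17  0.1 ] q6 -0.77 15.8
```

{"api": "carry_out", "payload": {"steps": [[[0,0,1,-0.02,0.3,0,15],[0,0,1,-0.02,0.3,0,15],[0,0,1,-0.02,0.3,0,15],[0,0,1,-0.02,0.3,0,15]]]}}

```text
clock: 16.13
ee_pos: [0.5196, 0.0591, 0.0771]
ee_rot: [[-0.428, 0.904, -0.001], [0.904, 0.428, -0.005], [-0.004, -0.003, -1.0]]
force: [-3.4, -11.8, 6.6]
grip_width: 0.0191
grip_force: 29.9
```

```bash
python3 st.py
```

```text
r 0.137 ang 114.6 toolx 115.3 z 0.0771 F tool [-9.2 -8.2 -6.5] T [-1.83  0.52  0.27] q6 -0.37 16.1333
```

The tangential force of about 8 N (roughly 1.1 N m) means the spindle is turning. Now the return stroke to about 205°.

{"api": "carry_out", "payload": {"steps": [[[0,0,-0.5,-0.05,-0.15,-0.02,15],[0,0,-1,-0.02,-0.3,0,15],[0,0,-1,-0.01,-0.3,0,15],[0,0,-1,-0.01,-0.3,0,15],[0,0,-1,-0.01,-0.3,0,15]]]}}

```text
clock: 16.55
ee_pos: [0.4775, 0.0276, 0.0776]
ee_rot: [[-0.746, 0.666, 0.002], [0.666, 0.746, 0.001], [-0.001, 0.002, -1.0]]
force: [0.8, 1.2, -0.1]
grip_width: 0.0201
grip_force: 29.8
```

```bash
python3 st.py
```

```text
r 0.136 ang 136.8 toolx 138.2 z 0.0776 F tool [0.2 1.4 0.1] T [ 0.16 -0.2   0.1 ] q6 -0.84 16.55
```

{"api": "carry_out", "payload": {"steps": [[[0,0,-1,-0.01,-0.3,0,15],[0,0,-1,-0.01,-0.3,0,15],[0,0,-1,-0.01,-0.3,0,15],[0,0,-1,-0.01,-0.3,0,15],[0,0,-1,-0.01,-0.3,0,15]]]}}

```text
clock: 16.97
ee_pos: [0.4475, -0.0241, 0.0776]
ee_rot: [[-0.957, 0.289, 0.002], [0.289, 0.957, 0.001], [-0.002, 0.001, -1.0]]
force: [3.0, 2.6, -0.0]
grip_width: 0.0198
grip_force: 29.9
```

```bash
python3 st.py
```

```text
r 0.1357 ang 162.3 toolx 163.2 z 0.0776 F tool [-2.2  3.4  0. ] T [ 0.47 -0.33  0.16] q6 -1.39 16.9667
```

Returning with light clicks. I'll carry on to about 205°, then drive the second stroke.

{"api": "carry_out", "payload": {"steps": [[[0,0,-1,-0.01,-0.3,0,15],[0,0,-1,-0.01,-0.3,0,15],[0,0,-1,-0.01,-0.3,0,15],[0,0,-1,-0.01,-0.3,0,15],[0,0,-1,-0.01,-0.3,0,15]]]}}

```text
clock: 17.38
ee_pos: [0.4424, -0.0835, 0.0776]
ee_rot: [[-0.99, -0.142, 0.002], [-0.142, 0.99, 0.001], [-0.002, 0.001, -1.0]]
force: [1.5, 3.0, 0.3]
grip_width: 0.0195
grip_force: 29.9
```

{"api": "carry_out", "payload": {"steps": [[[0,0,-1,-0.01,-0.3,0,15],[0,0,-1,-0.01,-0.3,0,15],[0,0,-1,-0.01,-0.3,0,15],[0,0,-0.5,-0.01,-0.15,0,15]]]}}

```text
clock: 17.72
ee_pos: [0.4546, -0.1238, 0.0776]
ee_rot: [[-0.902, -0.433, 0.002], [-0.433, 0.902, 0.001], [-0.002, 0.0, -1.0]]
force: [1.2, 4.1, 0.2]
grip_width: 0.0196
grip_force: 30.0
```

```bash
python3 st.py
```

```text
r 0.1353 ang 205.6 toolx 205.6 z 0.0776 F tool [-2.8  3.2 -0.2] T [ 0.73 -0.08  0.3 ] q6 -2.34 17.7167
```

{"api": "carry_out", "payload": {"steps": [[[0,0,0.5,-0.01,0.15,0,15],[0,0,1,-0.02,0.3,0,15],[0,0,1,-0.02,0.3,0,15],[0,0,1,-0.02,0.3,0,15],[0,0,1,-0.02,0.3,0,15]]]}}

```text
clock: 18.13
ee_pos: [0.4415, -0.0708, 0.0773]
ee_rot: [[-0.999, -0.047, 0.0], [-0.047, 0.999, -0.0], [-0.0, -0.0, -1.0]]
force: [-1.1, 0.4, 0.3]
grip_width: 0.0196
grip_force: 29.9
```

```bash
python3 st.py
```

```text
r 0.1353 ang 182.3 toolx 182.7 z 0.0773 F tool [ 1.1  0.4 -0.3] T [-0.04  0.04  0.23] q6 -1.83 18.1333
```

{"api": "carry_out", "payload": {"steps": [[[0,0,1,-0.02,0.3,0,15],[0,0,1,-0.02,0.3,0,15],[0,0,1,-0.02,0.3,0,15],[0,0,1,-0.02,0.3,0,15],[0,0,1,-0.02,0.3,0,15]]]}}

```text
clock: 18.55
ee_pos: [0.4515, -0.0129, 0.0769]
ee_rot: [[-0.926, 0.378, -0.003], [0.378, 0.926, -0.002], [0.002, -0.003, -1.0]]
force: [-5.1, -6.8, 3.4]
grip_width: 0.0198
grip_force: 30.0
```

```bash
python3 st.py
```

```text
r 0.1358 ang 157.3 toolx 157.8 z 0.0769 F tool [ 2.1 -8.3 -3.4] T [-0.85  0.59  0.24] q6 -1.26 18.55
```

{"api": "carry_out", "payload": {"steps": [[[0,0,1,-0.01,0.3,0,15],[0,0,1,-0.01,0.3,0,15],[0,0,1,-0.01,0.3,0,15],[0,0,1,-0.01,0.3,0,15],[0,0,1,-0.01,0.3,0,15]]]}}

```text
clock: 18.97
ee_pos: [0.4855, 0.036, 0.077]
ee_rot: [[-0.68, 0.734, -0.002], [0.734, 0.68, -0.003], [-0.001, -0.004, -1.0]]
force: [-3.0, -7.9, 2.8]
grip_width: 0.0192
grip_force: 29.9
```

```bash
python3 st.py
```

```text
r 0.1364 ang 132.0 toolx 132.8 z 0.077 F tool [-3.8 -7.6 -2.7] T [-1.33  0.31  0.19] q6 -0.72 18.9667
```

{"api": "carry_out", "payload": {"steps": [[[0,0,1,-0.01,0.3,0,15],[0,0,1,-0.01,0.3,0,15]]]}}

```text
clock: 19.13
ee_pos: [0.5044, 0.0506, 0.077]
ee_rot: [[-0.542, 0.84, -0.002], [0.84, 0.542, -0.004], [-0.002, -0.004, -1.0]]
force: [-2.8, -10.6, 2.5]
grip_width: 0.0196
grip_force: 29.9
```

```bash
python3 st.py
```

```text
r 0.1367 ang 121.9 toolx 122.8 z 0.077 F tool [-7.4 -8.1 -2.4] T [-1.62  0.34  0.15] q6 -0.52 19.1333
```

{"api": "carry_out", "payload": {"steps": [[[0,0,1,-0.01,0.3,0,15],[0,0,1,-0.01,0.3,0,15]]]}}

```text
clock: 19.3
ee_pos: [0.5254, 0.0615, 0.0769]
ee_rot: [[-0.388, 0.922, -0.003], [0.922, 0.388, -0.004], [-0.003, -0.004, -1.0]]
force: [-3.7, -10.9, 3.0]
grip_width: 0.0194
grip_force: 29.9
```

```bash
python3 st.py
```

```text
r 0.1369 ang 112.0 toolx 112.8 z 0.0769 F tool [-8.6 -7.7 -2.9] T [-1.78  0.43  0.22] q6 -0.32 19.3
```

Not gripped yet, the torque is still just friction. Third cycle.

{"api": "carry_out", "payload": {"steps": [[[0,0,-0.5,-0.05,-0.15,-0.02,15],[0,0,-1,-0.02,-0.3,0,15],[0,0,-1,-0.01,-0.3,0,15],[0,0,-1,-0.01,-0.3,0,15],[0,0,-1,-0.01,-0.3,0,15]]]}}

```text
clock: 19.72
ee_pos: [0.482, 0.0321, 0.078]
ee_rot: [[-0.716, 0.698, 0.0], [0.698, 0.716, 0.001], [0.001, 0.001, -1.0]]
force: [0.8, 3.6, -0.5]
grip_width: 0.0196
grip_force: 29.9
```

{"api": "carry_out", "payload": {"steps": [[[0,0,-1,-0.01,-0.3,0,15],[0,0,-1,-0.01,-0.3,0,15],[0,0,-1,-0.01,-0.3,0,15],[0,0,-1,-0.01,-0.3,0,15],[0,0,-1,-0.01,-0.3,0,15]]]}}

```text
clock: 20.13
ee_pos: [0.4495, -0.0184, 0.0779]
ee_rot: [[-0.944, 0.331, -0.0], [0.331, 0.944, 0.001], [0.001, 0.001, -1.0]]
force: [0.9, 2.9, 1.8]
grip_width: 0.0193
grip_force: 29.9
```

{"api": "carry_out", "payload": {"steps": [[[0,0,-1,-0.01,-0.3,0,15],[0,0,-1,-0.01,-0.3,0,15],[0,0,-1,-0.01,-0.3,0,15],[0,0,-1,-0.01,-0.3,0,15],[0,0,-1,-0.01,-0.3,0,15]]]}}

```text
clock: 20.55
ee_pos: [0.4419, -0.0776, 0.0779]
ee_rot: [[-0.995, -0.099, -0.0], [-0.099, 0.995, 0.001], [0.0, 0.001, -1.0]]
force: [0.6, 2.9, -0.6]
grip_width: 0.0194
grip_force: 29.9
```

{"api": "carry_out", "payload": {"steps": [[[0,0,-1,-0.01,-0.3,0,15],[0,0,-1,-0.01,-0.3,0,15],[0,0,-1,-0.01,-0.3,0,15],[0,0,-0.5,-0.01,-0.15,0,15]]]}}

```text
clock: 20.88
ee_pos: [0.4523, -0.1185, 0.0779]
ee_rot: [[-0.919, -0.393, -0.001], [-0.393, 0.919, 0.001], [0.0, 0.001, -1.0]]
force: [-1.3, 5.6, 1.2]
grip_width: 0.0196
grip_force: 30.0
```

```bash
python3 st.py
```

```text
r 0.1353 ang 203.1 toolx 203.2 z 0.0779 F tool [-1.   5.7 -1.2] T [0.85 0.13 0.33] q6 -2.29 20.8833
```

{"api": "carry_out", "payload": {"steps": [[[0,0,0.5,0,0.15,0,15],[0,0,1,-0.01,0.3,0,15],[0,0,1,-0.01,0.3,0,15],[0,0,1,-0.01,0.3,0,15],[0,0,1,-0.01,0.3,0,15]]]}}

```text
clock: 21.3
ee_pos: [0.4408, -0.0654, 0.078]
ee_rot: [[-1.0, -0.004, 0.0], [-0.004, 1.0, 0.0], [-0.0, 0.0, -1.0]]
force: [0.7, 1.4, 0.2]
grip_width: 0.0196
grip_force: 29.9
```

{"api": "carry_out", "payload": {"steps": [[[0,0,1,-0.01,0.3,0,15],[0,0,1,-0.01,0.3,0,15]]]}}

```text
clock: 21.47
ee_pos: [0.443, -0.0421, 0.0783]
ee_rot: [[-0.986, 0.169, 0.001], [0.169, 0.986, -0.002], [-0.002, -0.002, -1.0]]
force: [0.4, -6.4, 0.8]
grip_width: 0.0195
grip_force: 30.0
```

```bash
python3 st.py
```

```text
r 0.1357 ang 170.1 toolx 170.3 z 0.0783 F tool [-1.5 -6.2 -0.7] T [-0.95 -0.18  0.38] q6 -1.55 21.4667
```

{"api": "carry_out", "payload": {"steps": [[[0,0,1,-0.01,0.3,0,15],[0,0,1,-0.01,0.3,0,15],[0,0,1,-0.01,0.3,0,15]]]}}

```text
clock: 21.72
ee_pos: [0.4533, -0.0081, 0.0784]
ee_rot: [[-0.909, 0.418, 0.001], [0.418, 0.909, -0.003], [-0.002, -0.002, -1.0]]
force: [1.2, -5.5, -0.0]
grip_width: 0.0198
grip_force: 30.0
```

{"api": "carry_out", "payload": {"steps": [[[0,0,1,-0.01,0.3,0,15],[0,0,1,-0.01,0.3,0,15]]]}}

```text
clock: 21.88
ee_pos: [0.4651, 0.0127, 0.0783]
ee_rot: [[-0.822, 0.569, 0.001], [0.569, 0.822, -0.003], [-0.003, -0.002, -1.0]]
force: [2.7, -7.9, 0.6]
grip_width: 0.0192
grip_force: 30.0
```

```bash
python3 st.py
```

```text
r 0.1362 ang 145.0 toolx 145.3 z 0.0783 F tool [-6.7 -5.  -0.5] T [-1.13 -0.23  0.38] q6 -0.99 21.8833
```

{"api": "carry_out", "payload": {"steps": [[[0,0,1,-0.02,0.3,0,15],[0,0,1,-0.02,0.3,0,15]]]}}

```text
clock: 22.05
ee_pos: [0.4788, 0.0298, 0.0777]
ee_rot: [[-0.712, 0.702, -0.004], [0.702, 0.712, -0.005], [-0.001, -0.006, -1.0]]
force: [-6.2, -18.0, 4.6]
grip_width: 0.0196
grip_force: 30.2
```

{"api": "carry_out", "payload": {"steps": [[[0,0,1,-0.02,0.3,0,15],[0,0,1,-0.02,0.3,0,15]]]}}

```text
clock: 22.22
ee_pos: [0.494, 0.043, 0.0766]
ee_rot: [[-0.581, 0.814, -0.012], [0.814, 0.58, -0.009], [-0.0, -0.015, -1.0]]
force: [-11.3, -15.2, 8.8]
grip_width: 0.0197
grip_force: 30.5
```

{"api": "carry_out", "payload": {"steps": [[[0,0,1,-0.02,0.3,0,15],[0,0,1,-0.02,0.3,0,15]]]}}

```text
clock: 22.38
ee_pos: [0.517, 0.0572, 0.0769]
ee_rot: [[-0.426, 0.904, -0.007], [0.905, 0.426, -0.003], [0.0, -0.007, -1.0]]
force: [-10.7, -9.8, 4.2]
grip_width: 0.0196
grip_force: 30.0
```

```bash
python3 st.py
python3 - <<'E'
from h import *
a=cv2.imread("pics/scene0.png")[225:300,320:430]; b=env.grab_frame("scene")["color"][225:300,320:430][:,:,::-1]
cv2.imwrite("pics/jaw.png",np.hstack([a,b]))
# brightness profile along vice axis through the jaw, z=.058
f=env.grab_frame("scene"); g0=cv2.cvtColor(cv2.imread("pics/scene0.png"),cv2.COLOR_BGR2GRAY); g1=cv2.cvtColor(f["color"],cv2.COLOR_RGB2GRAY)
ax=np.array([np.cos(.14),np.sin(.14),0]); n=np.array([-ax[1],ax[0],0]);c=np.array([.5767,-.0654,.058])
for nm,g in (("before",g0),("now",g1)):
    print(nm,[int(np.mean([g[tuple(proj(f,c+ax*s+n*w).round().astype(int)[::-1])] for w in (-.03,-.02,-.01,0.)])) for s in np.arange(.06,.2,.004)])
E
```

```text
r 0.1363 ang 116.0 toolx 115.2 z 0.0769 F tool [ -4.3 -13.9  -4.1] T [-1.62  1.59  0.23] q6 -0.37 22.3833
before [178, 160, 177, 85, 69, 74, 84, 111, 158, 174, 165, 160, 158, 172, 176, 214, 183, 132, 113, 148, 238, 234, 179, 83, 98, 160, 218, 193, 173, 166, 167, 166, 167, 167, 168]
now [189, 192, 198, 178, 177, 178, 198, 196, 164, 136, 78, 70, 77, 98, 131, 172, 178, 177, 163, 164, 172, 183, 216, 230, 236, 233, 221, 196, 178, 173, 173, 172, 173, 173, 175]
```

{"api": "carry_out", "payload": {"steps": [[[0,0,1,-0.01,0.3,0,15]]]}}

```text
clock: 22.57
ee_pos: [0.5233, 0.0602, 0.0758]
ee_rot: [[-0.351, 0.936, -0.016], [0.936, 0.351, -0.006], [-0.0, -0.018, -1.0]]
force: [-17.0, -13.4, 9.7]
grip_width: 0.0196
grip_force: 30.7
```

{"api": "carry_out", "payload": {"steps": [[[0,0,1,-0.01,0.3,0,15]]]}}

```text
clock: 22.65
ee_pos: [0.5349, 0.0645, 0.0756]
ee_rot: [[-0.265, 0.964, -0.017], [0.964, 0.265, -0.005], [-0.001, -0.017, -1.0]]
force: [-13.6, -10.4, 7.9]
grip_width: 0.0192
grip_force: 30.7
```

```bash
python3 st.py
```

```text
r 0.1365 ang 107.8 toolx 105.4 z 0.0756 F tool [ -6.5 -16.   -7.6] T [-1.48  1.98  0.53] q6 -0.19 22.65
```

```bash
cat > prof.py <<'E'
from h import *
f=env.grab_frame("scene"); g=cv2.cvtColor(f["color"],cv2.COLOR_RGB2GRAY).astype(np.float32)
ax=np.array([np.cos(.14),np.sin(.14),0]); n=np.array([-ax[1],ax[0],0]);c=np.array([.5767,-.0654,.058])
for w in (-.03,-.01):
    uv=np.float32([proj(f,c+ax*s+n*w) for s in np.arange(.08,.18,.003)]); print(cv2.remap(g,uv[:,:1].copy(),uv[:,1:].copy(),1).ravel().astype(int).tolist())
cv2.imwrite(f"pics/s{env.get_obs()['clock']:.2f}.png",f["color"][:,:,::-1])
E
python3 prof.py; cp pics/scene0.png pics/zz.png; python3 st.py
```

```text
[186, 198, 184, 168, 161, 131, 71, 59, 66, 75, 83, 96, 130, 157, 174, 180, 158, 137, 127, 135, 166, 185, 208, 225, 229, 235, 234, 222, 219, 202, 182, 172, 172, 171]
[157, 157, 167, 169, 153, 113, 95, 87, 74, 75, 86, 104, 129, 161, 176, 180, 179, 175, 180, 180, 177, 176, 202, 220, 230, 227, 234, 230, 216, 193, 182, 177, 174, 173]
r 0.1362 ang 106.0 toolx 105.1 z 0.0764 F tool [-1.8 -0.2 -0.7] T [-0.32  0.1  -0.01] q6 -0.18 22.7
```

{"api": "carry_out", "payload": {"steps": [[[0,0,0,0,0,0,15],[0,0,0,0,0,0,15]]]}}

```text
clock: 22.87
ee_pos: [0.5406, 0.066, 0.0771]
ee_rot: [[-0.266, 0.964, -0.004], [0.964, 0.266, -0.002], [-0.001, -0.004, -1.0]]
force: [-2.7, -4.0, 0.0]
grip_width: 0.0194
grip_force: 29.9
```

```bash
python3 st.py
```

```text
r 0.1363 ang 105.4 toolx 105.4 z 0.0771 F tool [-3.2 -3.7 -0. ] T [-0.78  0.42 -0.19] q6 -0.19 22.8667
```

```bash
ls pics
python3 - <<'E'
from h import *
j=cv2.imread("pics/jaw.png",0)[:,110:]; s=cv2.imread("pics/s22.70.png",0)[225:300,320:430]; n=cv2.cvtColor(env.grab_frame("scene")["color"],cv2.COLOR_RGB2GRAY)[225:300,320:430]
f=env.grab_frame("scene")
ax=np.array([np.cos(.14),np.sin(.14),0]);c=np.array([.5767,-.0654,.058])
for s_ in (.09,.12,.153): print(s_,proj(f,c+ax*s_)-[320,225])
for nm,a,b in(("j-s",j,s),("s-n",s,n)):
    d=cv2.absdiff(a,b); print(nm); 
    for r in range(0,50,5): print([int(d[r:r+5,q:q+10].mean()) for q in range(0,110,10)])
E
```

```text
c.png
jaw.png
m1.png
ring.png
s22.70.png
scene0.png
side0.png
two.png
w.png
w2.png
w3.png
w3c.png
w4.png
w5.png
w6.png
wrist0.png
zz.png
0.09 [54.01934502 34.36562525]
0.12 [61.75678201 31.76015153]
0.153 [70.10213669 28.94997002]
j-s
[19, 37, 16, 3, 4, 3, 2, 1, 1, 1, 1]
[21, 13, 1, 2, 1, 2, 2, 2, 2, 1, 1]
[37, 2, 1, 1, 1, 2, 2, 2, 2, 2, 2]
[36, 2, 2, 2, 1, 2, 2, 2, 1, 1, 2]
[34, 52, 15, 2, 1, 1, 1, 1, 2, 2, 2]
[57, 42, 24, 4, 3, 2, 2, 1, 2, 1, 2]
[18, 29, 9, 3, 6, 4, 3, 2, 1, 1, 2]
[19, 12, 9, 12, 3, 4, 5, 2, 1, 2, 1]
[14, 7, 3, 2, 2, 3, 1, 1, 1, 1, 1]
[19, 2, 2, 2, 2, 1, 1, 2, 2, 1, 1]
s-n
[13, 19, 11, 5, 4, 2, 3, 2, 1, 1, 2]
[15, 6, 2, 2, 2, 2, 3, 2, 1, 1, 1]
[13, 2, 1, 2, 2, 3, 3, 2, 2, 2, 2]
[13, 3, 2, 2, 2, 2, 2, 2, 2, 1, 1]
[13, 21, 11, 2, 2, 1, 2, 1, 2, 2, 2]
[29, 23, 15, 5, 2, 4, 4, 2, 2, 2, 2]
[9, 11, 7, 4, 5, 5, 2, 3, 1, 2, 2]
[4, 6, 7, 11, 3, 6, 5, 2, 2, 1, 2]
[5, 2, 3, 2, 3, 4, 1, 2, 2, 1, 2]
[11, 2, 2, 1, 1, 1, 1, 2, 2, 1, 2]
```

The jaw is at rest while the handle still crept round. I'll go back a little and drive again slowly, reading the force at each step.

{"api": "carry_out", "payload": {"steps": [[[0,0,-0.5,-0.01,-0.15,0,15],[0,0,-1,-0.01,-0.3,0,15],[0,0,-1,-0.01,-0.3,0,15],[0,0,-1,-0.01,-0.3,0,15],[0,0,-1,-0.01,-0.3,0,15]]]}}

```text
clock: 23.38
ee_pos: [0.4935, 0.0428, 0.0778]
ee_rot: [[-0.618, 0.786, 0.0], [0.786, 0.618, -0.0], [-0.0, -0.0, -1.0]]
force: [1.6, -4.2, 0.0]
grip_width: 0.0193
grip_force: 30.0
```

{"api": "carry_out", "payload": {"steps": [[[0,0,-1,-0.01,-0.3,0,15],[0,0,-1,-0.01,-0.3,0,15],[0,0,-1,-0.01,-0.3,0,15],[0,0,-1,-0.01,-0.3,0,15],[0,0,0,0,0,0,15]]]}}

```text
clock: 23.8
ee_pos: [0.4615, 0.0065, 0.0782]
ee_rot: [[-0.849, 0.529, 0.002], [0.529, 0.849, -0.001], [-0.002, -0.0, -1.0]]
force: [1.3, -2.2, -0.4]
grip_width: 0.0196
grip_force: 29.9
```

```bash
python3 st.py
```

```text
r 0.1358 ang 148.0 toolx 148.1 z 0.0782 F tool [-2.2 -1.2  0.4] T [-0.51 -0.11 -0.14] q6 -1.05 23.8
```

{"api": "carry_out", "payload": {"steps": [[[0,0,0.5,-0.01,0.15,0,15],[0,0,0.5,-0.01,0.15,0,15]]]}}

```text
clock: 23.97
ee_pos: [0.4688, 0.017, 0.078]
ee_rot: [[-0.795, 0.607, -0.0], [0.607, 0.795, -0.001], [-0.0, -0.001, -1.0]]
force: [-0.6, -2.4, -0.7]
grip_width: 0.0194
grip_force: 30.0
```

{"api": "carry_out", "payload": {"steps": [[[0,0,0.5,-0.01,0.15,0,15],[0,0,0.5,-0.01,0.15,0,15]]]}}

```text
clock: 24.13
ee_pos: [0.4765, 0.0264, 0.0777]
ee_rot: [[-0.74, 0.673, -0.002], [0.673, 0.74, -0.001], [0.001, -0.002, -1.0]]
force: [-1.3, -3.4, 0.3]
grip_width: 0.0191
grip_force: 30.0
```

{"api": "carry_out", "payload": {"steps": [[[0,0,0.5,-0.01,0.15,0,15],[0,0,0.5,-0.01,0.15,0,15]]]}}

```text
clock: 24.3
ee_pos: [0.485, 0.0347, 0.0775]
ee_rot: [[-0.678, 0.735, -0.002], [0.735, 0.678, -0.001], [0.001, -0.002, -1.0]]
force: [-2.1, -2.4, -0.3]
grip_width: 0.0194
grip_force: 30.0
```

```bash
python3 st.py
```

```text
r 0.1358 ang 132.5 toolx 132.7 z 0.0775 F tool [-0.3 -3.2  0.3] T [-0.42  0.31 -0.27] q6 -0.72 24.3
```

{"api": "carry_out", "payload": {"steps": [[[0,0,0.5,-0.01,0.15,0,15],[0,0,0.5,-0.01,0.15,0,15]]]}}

```text
clock: 24.47
ee_pos: [0.4942, 0.0423, 0.0774]
ee_rot: [[-0.612, 0.791, -0.003], [0.791, 0.612, -0.0], [0.002, -0.003, -1.0]]
force: [-3.6, -1.1, 0.3]
grip_width: 0.0195
grip_force: 30.0
```

```bash
python3 st.py
```

```text
r 0.1356 ang 127.5 toolx 127.7 z 0.0774 F tool [ 1.4 -3.5 -0.2] T [-0.34  0.54 -0.23] q6 -0.62 24.4667
```

The forces don't fit now: about 0.5 N m driving forwards and almost nothing on the return. I'll let go and measure the selector and head from above.

{"api": "carry_out", "payload": {"steps": [[[0,0,0,0,0,0,45],[0,0,0,0,0,0,60],[0,0,0,0,0,0,60],[0,0,0,0,0,-0.6,60],[0,0,0,0,0,-0.9,60]]]}}

```text
clock: 24.88
ee_pos: [0.4916, 0.0419, 0.1346]
ee_rot: [[-0.615, 0.788, -0.009], [0.788, 0.615, -0.0], [0.005, -0.007, -1.0]]
force: [0.4, 0.3, 0.9]
grip_width: 0.051
grip_force: 0.0
```

{"api": "carry_out", "payload": {"steps": [[[0,0,0,-0.5,0,-0.8,60],[0,0,0,-0.8,0,-0.2,60],[0,0,0,-0.7,0,0,60],[0,0,0,-0.3,0,0,60],[0,0,0,0,0,0,60]]]}}

```text
clock: 25.3
ee_pos: [0.5531, -0.0323, 0.1782]
ee_rot: [[-0.613, 0.79, 0.001], [0.79, 0.613, -0.0], [-0.001, 0.001, -1.0]]
force: [-0.2, 0.3, -0.4]
grip_width: 0.0599
grip_force: 0.0
```

```bash
cat > sel.py <<'E'
from h import *
import sys
a=cv2.imread("pics/w6.png")
f=wrist("pics/w7.png"); o=f["obs"]; print(o["ee_pos"].round(4),(np.degrees(np.arctan2(o["ee_rot"][1,0],o["ee_rot"][0,0]))%360).round(1))
b=f["color"][:,:,::-1]
def ang(im):
    m=(im.max(2)<60).astype(np.uint8); m[285:]=0
    n,l,st,c=cv2.connectedComponentsWithStats(m); i=1+st[1:,4].argmax()
    return st[i],c[i].round(1)
def circ(im):
    g=cv2.GaussianBlur(cv2.cvtColor(im,cv2.COLOR_BGR2GRAY),(3,3),1)[200:345,230:400]
    c=cv2.HoughCircles(g,cv2.HOUGH_GRADIENT,1,10,param1=80,param2=18,minRadius=15,maxRadius=75)
    return None if c is None else (c[0,:6]+[230,200,0]).round(0).tolist()
def lines(im):
    g=cv2.cvtColor(im,cv2.COLOR_BGR2GRAY)[215:300,280:360]
    L=cv2.createLineSegmentDetector().detect(g)[0][:,0]+[280,215,280,215]
    for x1,y1,x2,y2 in L:
        n=np.hypot(x2-x1,y2-y1)
        if n>20: print("   seg",(round(x1),round(y1)),(round(x2),round(y2)),"len",round(n),"tilt from up, + = right",round((np.degrees(np.arctan2(x2-x1,-(y2-y1)))+90)%180-90,1))
for nm,im in (("w6",a),("now",b)): print(nm,"handle",*ang(im)); print(" circles",circ(im)); lines(im)
E
python3 sel.py
```

```text
[ 0.5531 -0.0323  0.1782] 127.8
w6 handle [ 303   40   42  127 2711] [323.3 103.1]
 circles [[314.0, 264.0, 73.0], [312.0, 324.0, 56.0], [314.0, 276.0, 71.0], [326.0, 286.0, 60.0], [298.0, 266.0, 61.0], [320.0, 314.0, 50.0]]
   seg (280, 277) (298, 268) len 20 tilt from up, + = right 63.4
   seg (325, 268) (353, 283) len 32 tilt from up, + = right -61.7
   seg (308, 286) (337, 288) len 29 tilt from up, + = right -87.0
   seg (319, 247) (329, 230) len 20 tilt from up, + = right 28.2
   seg (338, 284) (314, 278) len 25 tilt from up, + = right -74.7
   seg (349, 259) (351, 233) len 26 tilt from up, + = right 3.6
   seg (282, 227) (282, 254) len 28 tilt from up, + = right 0.0
   seg (309, 281) (334, 239) len 49 tilt from up, + = right 30.1
   seg (324, 227) (296, 283) len 63 tilt from up, + = right 26.8
now handle [ 287   24  110  129 4693] [316.9  89.1]
 circles [[316.0, 268.0, 74.0], [302.0, 276.0, 70.0], [318.0, 256.0, 74.0], [304.0, 290.0, 69.0], [326.0, 274.0, 70.0], [314.0, 314.0, 56.0]]
   seg (327, 282) (283, 296) len 47 tilt from up, + = right 72.5
   seg (334, 260) (359, 279) len 31 tilt from up, + = right -52.7
   seg (348, 248) (349, 216) len 33 tilt from up, + = right 2.4
   seg (314, 260) (330, 231) len 32 tilt from up, + = right 28.3
   seg (320, 215) (303, 255) len 44 tilt from up, + = right 23.9
```

The selector is still over (tilt about +27°) and the head is at its seated height. I'll measure how the square stands, to tell whether the spindle or something else gives way.

```bash
cat > sq.py <<'E'
from h import *
def segs(im,nm,R,cx=316,cy=318):
    g=cv2.cvtColor(im,cv2.COLOR_BGR2GRAY)[270:345,255:375]
    L=cv2.createLineSegmentDetector().detect(cv2.resize(g,None,fx=3,fy=3,interpolation=cv2.INTER_CUBIC))[0][:,0]/3+[255,270,255,270]
    h=np.degrees(np.arctan2(R[1,0],R[0,0]))
    for x1,y1,x2,y2 in L:
        n=np.hypot(x2-x1,y2-y1); m=((x1+x2)/2,(y1+y2)/2)
        if n>12 and np.hypot(m[0]-cx,m[1]-cy)<34: print(nm,(round(x1),round(y1)),(round(x2),round(y2)),round(n),"world yaw mod 90:",round((h-np.degrees(np.arctan2(x2-x1,-(y2-y1))))%90,1))
if __name__=="__main__":
    a=np.radians(184.7); segs(cv2.imread("pics/w6.png"),"w6",np.array([[np.cos(a)],[np.sin(a)]]))
    f=wrist("pics/w8.png"); segs(f["color"][:,:,::-1],"now",f["obs"]["ee_rot"])
E
python3 sq.py; python3 prof.py
```

```text
w6 (304, 338) (321, 338) 17 world yaw mod 90: 5.4
w6 (293, 303) (292, 337) 34 world yaw mod 90: 4.5
w6 (319, 300) (297, 300) 22 world yaw mod 90: 5.0
w6 (335, 301) (318, 300) 17 world yaw mod 90: 3.7
w6 (336, 337) (335, 299) 38 world yaw mod 90: 5.9
w6 (309, 287) (339, 288) 31 world yaw mod 90: 1.9
w6 (344, 307) (344, 324) 17 world yaw mod 90: 6.6
w6 (324, 344) (337, 344) 13 world yaw mod 90: 4.9
now (311, 334) (342, 325) 33 world yaw mod 90: 54.9
now (296, 324) (301, 335) 12 world yaw mod 90: 59.7
now (289, 307) (296, 324) 18 world yaw mod 90: 61.1
now (343, 323) (329, 287) 39 world yaw mod 90: 59.0
now (332, 336) (319, 340) 13 world yaw mod 90: 53.3
now (317, 289) (300, 295) 18 world yaw mod 90: 55.0
now (346, 300) (347, 312) 12 world yaw mod 90: 43.3
now (281, 332) (301, 346) 24 world yaw mod 90: 2.4
now (301, 344) (330, 344) 29 world yaw mod 90: 37.9
[189, 202, 198, 171, 157, 131, 75, 62, 69, 78, 87, 103, 135, 159, 173, 175, 153, 130, 125, 137, 168, 189, 211, 225, 233, 235, 233, 222, 217, 202, 183, 171, 174, 175]
[148, 147, 156, 158, 143, 108, 90, 79, 71, 72, 82, 100, 129, 160, 175, 180, 179, 179, 178, 177, 177, 176, 204, 221, 226, 236, 236, 229, 216, 192, 181, 176, 174, 174]
```

The square stands at 57° mod 90, so the spindle has turned 128° (2.23 rad) and the jaw should be at the bar. I'll regrip, go back to about 185°, and drive slowly this time.

{"api": "carry_out", "payload": {"steps": [[[0,0,0,0.7,0,0,60],[0,0,0,0.8,0,0.2,60],[0,0,0,0.8,0,0.7,60],[0,0,0,0,0,0.8,60],[0,0,0,0,0,0.8,60]]]}}

```text
clock: 25.87
ee_pos: [0.4935, 0.0439, 0.0774]
ee_rot: [[-0.618, 0.787, 0.0], [0.787, 0.618, 0.001], [0.0, 0.001, -1.0]]
force: [-0.1, -0.9, -1.2]
grip_width: 0.06
grip_force: 0.0
```

{"api": "carry_out", "payload": {"steps": [[[0,0,0,0,0,0,30],[0,0,0,0,0,0,15],[0,0,0,0,0,0,15],[0,0,0,0,0,0,15],[0,0,0,0,0,0,15]]]}}

```text
clock: 26.28
ee_pos: [0.4975, 0.0416, 0.0804]
ee_rot: [[-0.615, 0.789, 0.004], [0.789, 0.615, 0.0], [-0.002, 0.003, -1.0]]
force: [0.3, -0.3, 0.4]
grip_width: 0.0289
grip_force: 0.0
```

{"api": "carry_out", "payload": {"steps": [[[0,0,0,0,0,0,15],[0,0,0,0,0,0,15]]]}}

```text
clock: 26.45
ee_pos: [0.4966, 0.0412, 0.0796]
ee_rot: [[-0.615, 0.789, 0.002], [0.789, 0.615, -0.0], [-0.002, 0.002, -1.0]]
force: [0.4, -0.9, 2.1]
grip_width: 0.0194
grip_force: 30.0
```

```bash
python3 st.py
```

```text
r 0.1333 ang 126.9 toolx 127.9 z 0.0796 F tool [-1.  -0.2 -2.1] T [-0.24  0.03 -0.01] q6 -0.63 26.45
```

{"api": "carry_out", "payload": {"steps": [[[0,0,-0.5,-0.01,-0.15,0,15],[0,0,-1,-0.01,-0.3,0,15],[0,0,-1,-0.01,-0.3,0,15],[0,0,-1,-0.01,-0.3,0,15],[0,0,-1,-0.01,-0.3,0,15]]]}}

```text
clock: 26.87
ee_pos: [0.4615, 0.0009, 0.0793]
ee_rot: [[-0.872, 0.49, 0.004], [0.49, 0.872, 0.0], [-0.003, 0.002, -1.0]]
force: [3.2, 1.8, 0.6]
grip_width: 0.0196
grip_force: 30.0
```

```bash
python3 st.py
```

```text
r 0.1329 ang 150.1 toolx 150.7 z 0.0793 F tool [-1.9  3.2 -0.6] T [ 0.21 -0.52  0.12] q6 -1.11 26.8667
```

{"api": "carry_out", "payload": {"steps": [[[0,0,-1,-0.01,-0.3,0,15],[0,0,-1,-0.01,-0.3,0,15],[0,0,-1,-0.01,-0.3,0,15],[0,0,-1,-0.01,-0.3,0,15],[0,0,-1,-0.01,-0.3,0,15]]]}}

```text
clock: 27.28
ee_pos: [0.4443, -0.056, 0.0797]
ee_rot: [[-0.997, 0.075, 0.005], [0.075, 0.997, 0.0], [-0.005, 0.001, -1.0]]
force: [4.5, 3.0, 0.5]
grip_width: 0.0192
grip_force: 30.1
```

{"api": "carry_out", "payload": {"steps": [[[0,0,-1,-0.01,-0.3,0,15],[0,0,-1,-0.01,-0.3,0,15],[0,0,-0.5,-0.01,-0.15,0,15]]]}}

```text
clock: 27.53
ee_pos: [0.4452, -0.0862, 0.0796]
ee_rot: [[-0.99, -0.141, 0.005], [-0.141, 0.99, 0.001], [-0.005, -0.0, -1.0]]
force: [2.5, 5.9, 0.7]
grip_width: 0.0192
grip_force: 30.3
```

```bash
python3 st.py
```

```text
r 0.1331 ang 189.0 toolx 188.1 z 0.0796 F tool [-3.3  5.5 -0.7] T [ 0.93 -0.49  0.5 ] q6 -1.96 27.5333
```

The ratchet clicks on the return as it should. Now the slow drive.

{"api": "carry_out", "payload": {"steps": [[[0,0,0.5,-0.01,0.15,0,15],[0,0,1,-0.01,0.29,0,15],[0,0,1,-0.01,0.29,0,15],[0,0,0.5,-0.01,0.145,0,15]]]}}

```text
clock: 27.87
ee_pos: [0.4443, -0.0501, 0.0792]
ee_rot: [[-0.992, 0.127, 0.003], [0.127, 0.992, 0.0], [-0.003, 0.001, -1.0]]
force: [0.9, 1.3, 0.0]
grip_width: 0.0197
grip_force: 30.2
```

{"api": "carry_out", "payload": {"steps": [[[0,0,0.5,-0.01,0.145,0,15],[0,0,0.5,-0.01,0.145,0,15]]]}}

```text
clock: 28.03
ee_pos: [0.4466, -0.039, 0.0791]
ee_rot: [[-0.978, 0.21, 0.002], [0.21, 0.978, -0.0], [-0.002, 0.0, -1.0]]
force: [2.0, 2.0, 0.2]
grip_width: 0.0194
grip_force: 30.3
```

{"api": "carry_out", "payload": {"steps": [[[0,0,0.5,-0.01,0.145,0,15],[0,0,0.5,-0.01,0.145,0,15]]]}}

```text
clock: 28.2
ee_pos: [0.4493, -0.0284, 0.0789]
ee_rot: [[-0.956, 0.294, 0.0], [0.294, 0.956, -0.001], [-0.001, -0.001, -1.0]]
force: [-2.0, -2.9, 2.9]
grip_width: 0.0194
grip_force: 30.4
```

```bash
python3 st.py
```

```text
r 0.1327 ang 163.8 toolx 162.9 z 0.0789 F tool [ 1.  -3.4 -2.9] T [-0.5   0.35  0.57] q6 -1.39 28.2
```

{"api": "carry_out", "payload": {"steps": [[[0,0,0.5,-0.01,0.145,0,15],[0,0,0.5,-0.01,0.145,0,15]]]}}

```text
clock: 28.37
ee_pos: [0.4525, -0.0187, 0.0787]
ee_rot: [[-0.927, 0.375, -0.003], [0.375, 0.927, -0.003], [0.001, -0.004, -1.0]]
force: [-5.4, -8.2, 5.5]
grip_width: 0.0196
grip_force: 30.6
```

```bash
python3 st.py
```

```text
r 0.1327 ang 159.4 toolx 158.0 z 0.0787 F tool [ 2.  -9.6 -5.5] T [-1.27  0.82  0.52] q6 -1.28 28.3667
```

{"api": "carry_out", "payload": {"steps": [[[0,0,0.5,-0.01,0.145,-0.01,15],[0,0,0.5,-0.01,0.145,0,15]]]}}

```text
clock: 28.53
ee_pos: [0.4563, -0.0095, 0.0785]
ee_rot: [[-0.891, 0.454, -0.006], [0.454, 0.891, -0.005], [0.003, -0.007, -1.0]]
force: [-9.8, -14.8, 5.7]
grip_width: 0.0199
grip_force: 30.5
```

```bash
python3 st.py
```

```text
r 0.1327 ang 155.1 toolx 153.0 z 0.0785 F tool [  2.  -17.7  -5.6] T [-2.26  1.28  0.52] q6 -1.17 28.5333
```

{"api": "carry_out", "payload": {"steps": [[[0,0,0.5,-0.01,0.145,-0.01,15]]]}}

```text
clock: 28.62
ee_pos: [0.4585, -0.0052, 0.0785]
ee_rot: [[-0.871, 0.492, -0.008], [0.492, 0.871, -0.007], [0.004, -0.01, -1.0]]
force: [-10.5, -18.0, 3.9]
grip_width: 0.0196
grip_force: 30.5
```

```bash
python3 st.py
```

```text
r 0.1327 ang 153.0 toolx 150.6 z 0.0785 F tool [  0.3 -20.9  -3.7] T [-2.72  1.54  0.51] q6 -1.11 28.6167
```

{"api": "carry_out", "payload": {"steps": [[[0,0,0.5,-0.01,0.145,0,15]]]}}

```text
clock: 28.7
ee_pos: [0.4607, -0.001, 0.0782]
ee_rot: [[-0.849, 0.529, -0.01], [0.529, 0.849, -0.008], [0.004, -0.012, -1.0]]
force: [-14.1, -20.6, 7.3]
grip_width: 0.0193
grip_force: 30.6
```

```bash
python3 st.py
```

```text
r 0.1327 ang 151.0 toolx 148.1 z 0.0782 F tool [  1.1 -25.1  -7. ] T [-3.15  1.87  0.53] q6 -1.06 28.7
```

The torque rises steadily, so the bar is being gripped (about 3.3 N m). A little more.

{"api": "carry_out", "payload": {"steps": [[[0,0,0.5,-0.01,0.145,-0.01,15]]]}}

```text
clock: 28.78
ee_pos: [0.4631, 0.0032, 0.0782]
ee_rot: [[-0.825, 0.565, -0.012], [0.565, 0.825, -0.009], [0.005, -0.014, -1.0]]
force: [-14.5, -22.5, 5.9]
grip_width: 0.0195
grip_force: 30.6
```

```bash
python3 st.py
```

```text
r 0.1327 ang 148.9 toolx 145.6 z 0.0782 F tool [ -0.7 -26.9  -5.5] T [-3.48  2.15  0.52] q6 -1.0 28.7833
```

{"api": "carry_out", "payload": {"steps": [[[0,0,0.4,-0.01,0.12,0,15]]]}}

```text
clock: 28.87
ee_pos: [0.4659, 0.0072, 0.0781]
ee_rot: [[-0.804, 0.594, -0.013], [0.594, 0.804, -0.008], [0.006, -0.014, -1.0]]
force: [-12.9, -11.4, 8.5]
grip_width: 0.0201
grip_force: 30.3
```

```bash
python3 st.py
```

```text
r 0.1325 ang 146.8 toolx 143.6 z 0.0781 F tool [  3.7 -16.9  -8.2] T [-1.71  1.82  0.43] q6 -0.96 28.8667
```

{"api": "carry_out", "payload": {"steps": [[[0,0,0,0,0,0,15],[0,0,0,0,0,0,15]]]}}

```text
clock: 29.03
ee_pos: [0.4668, 0.0086, 0.0783]
ee_rot: [[-0.805, 0.594, -0.011], [0.594, 0.805, -0.005], [0.006, -0.01, -1.0]]
force: [-11.3, -11.4, 4.6]
grip_width: 0.0195
grip_force: 30.0
```

```bash
python3 st.py; python3 prof.py
```

```text
r 0.1325 ang 146.0 toolx 143.6 z 0.0783 F tool [  2.3 -15.9  -4.4] T [-1.73  1.56  0.27] q6 -0.96 29.0333
[184, 195, 183, 169, 163, 134, 78, 63, 64, 73, 84, 100, 130, 155, 172, 181, 159, 137, 127, 134, 165, 184, 207, 225, 230, 236, 234, 221, 217, 201, 182, 173, 173, 173]
[156, 158, 168, 167, 151, 112, 95, 86, 73, 75, 84, 103, 132, 161, 175, 181, 182, 179, 177, 177, 176, 174, 202, 223, 233, 229, 236, 230, 216, 194, 183, 178, 175, 173]
```

Something gave a little at about 3.6 N m. I'll let go and measure the square again.

{"api": "carry_out", "payload": {"steps": [[[0,0,-0.5,0,-0.15,0,15],[0,0,0,0,0,0,15],[0,0,0,0,0,0,45],[0,0,0,0,0,0,60],[0,0,0,0,0,0,60]]]}}

```text
clock: 29.5
ee_pos: [0.4663, 0.0055, 0.0791]
ee_rot: [[-0.828, 0.56, -0.003], [0.56, 0.828, -0.001], [0.002, -0.002, -1.0]]
force: [-2.8, -2.1, 0.3]
grip_width: 0.0371
grip_force: 1.6
```

{"api": "carry_out", "payload": {"steps": [[[0,0,0,0,0,-0.7,60],[0,0,0,0,0,-0.8,60],[0,0,0,-0.7,0,-0.8,60],[0,0,0,-0.8,0,-0.2,60],[0,0,0,-0.75,0,0,60]]]}}

```text
clock: 29.92
ee_pos: [0.5462, -0.0446, 0.184]
ee_rot: [[-0.829, 0.56, 0.01], [0.56, 0.829, -0.001], [-0.009, 0.005, -1.0]]
force: [-0.0, -0.1, 0.3]
grip_width: 0.06
grip_force: 0.0
```

{"api": "carry_out", "payload": {"steps": [[[0,0,0,0,0,0,60],[0,0,0,0,0,0,60]]]}}

```text
clock: 30.08
ee_pos: [0.5435, -0.0446, 0.1795]
ee_rot: [[-0.827, 0.562, 0.002], [0.562, 0.827, 0.0], [-0.001, 0.001, -1.0]]
force: [-0.2, 0.4, -0.0]
grip_width: 0.0596
grip_force: 0.0
```

```bash
python3 sq.py | grep now; python3 sel.py | grep -A20 now; python3 st.py; python3 prof.py
python3 - <<'E'
from h import *
import glob
fs=sorted(glob.glob("pics/s2*.png")); print(fs)
g=[cv2.imread(x,0)[225:300,320:430] for x in fs]
for i in range(len(g)-1):
    d=cv2.absdiff(g[i],g[-1]); print(fs[i],[int(d[r:r+5,45:80].mean()) for r in range(10,50,5)])
E
```

```text
now (307, 326) (340, 325) 33 world yaw mod 90: 56.4
now (296, 298) (297, 324) 26 world yaw mod 90: 56.2
now (341, 324) (340, 286) 38 world yaw mod 90: 56.6
now (337, 340) (322, 343) 16 world yaw mod 90: 67.8
now (341, 285) (297, 285) 44 world yaw mod 90: 55.3
now (314, 343) (299, 339) 16 world yaw mod 90: 39.7
now (319, 333) (305, 330) 14 world yaw mod 90: 46.2
now (335, 338) (349, 330) 16 world yaw mod 90: 87.4
now (325, 344) (346, 344) 21 world yaw mod 90: 56.3
now (292, 344) (313, 344) 21 world yaw mod 90: 55.5
now handle [ 263   26   57  131 4265] [289.7  86.3]
 circles [[306.0, 274.0, 74.0], [306.0, 262.0, 74.0], [310.0, 290.0, 67.0], [318.0, 272.0, 71.0], [300.0, 284.0, 70.0], [324.0, 282.0, 61.0]]
   seg (314, 279) (339, 276) len 25 tilt from up, + = right 83.9
   seg (341, 288) (298, 288) len 42 tilt from up, + = right -89.5
   seg (332, 267) (309, 268) len 22 tilt from up, + = right 88.2
   seg (309, 270) (321, 236) len 36 tilt from up, + = right 20.1
   seg (345, 244) (341, 216) len 29 tilt from up, + = right -6.6
   seg (310, 220) (300, 259) len 40 tilt from up, + = right 15.4
   seg (359, 230) (345, 215) len 20 tilt from up, + = right -42.5
r 0.0417 ang 148.4 toolx 145.9 z 0.1783 F tool [ 0.6  0.9 -0. ] T [0.05 0.02 0.02] q6 -1.1 30.1833
[179, 187, 185, 162, 150, 126, 74, 59, 64, 74, 86, 102, 132, 157, 171, 173, 153, 128, 121, 133, 168, 188, 210, 228, 233, 233, 232, 222, 217, 200, 181, 172, 173, 173]
[149, 151, 160, 162, 145, 110, 94, 84, 69, 68, 81, 101, 126, 153, 163, 166, 166, 165, 164, 162, 162, 162, 189, 211, 227, 240, 238, 230, 216, 191, 181, 176, 174, 175]
['pics/s22.70.png', 'pics/s25.45.png', 'pics/s29.08.png']
pics/s22.70.png [2, 2, 2, 2, 2, 2, 1, 1]
pics/s25.45.png [2, 2, 4, 7, 8, 8, 2, 1]
```

```bash
python3 - <<'E'
from h import *
f=wrist("pics/w9.png"); print(proj(f,[.5767,-.0654,.088]).round(0))
for nm in ("w6","w7","w9"):
    g=cv2.GaussianBlur(cv2.imread(f"pics/{nm}.png",0),(3,3),1)[230:345,240:400]
    c=cv2.HoughCircles(g,cv2.HOUGH_GRADIENT,1,4,param1=80,param2=12,minRadius=48,maxRadius=62)[0]+[240,230,0]
    print(nm,[x.round(0).tolist() for x in c if abs(x[0]-316)<8 and abs(x[1]-316)<14][:5])
# top of the head seen in both fixed cameras: lowest point of the near rim of head vs expected
E
python3 hand.py
```

```text
[319. 311.]
w6 [[316.0, 306.0, 57.0], [312.0, 320.0, 53.0], [314.0, 324.0, 57.0], [312.0, 302.0, 57.0], [310.0, 314.0, 54.0]]
w7 [[320.0, 320.0, 61.0], [320.0, 314.0, 55.0], [320.0, 306.0, 57.0], [316.0, 312.0, 57.0], [314.0, 318.0, 61.0]]
w9 [[318.0, 312.0, 55.0], [320.0, 308.0, 56.0], [322.0, 304.0, 56.0], [320.0, 318.0, 57.0], [318.0, 322.0, 61.0]]
[ 0.5408 -0.0432  0.1781] 145.95565570516501 [-0.13  0.08  1.97  0.    1.09 -1.1 ]
[ 264   29   56  131 4225] [290.2695858   88.97846154]
[array([ 0.4874412 , -0.01858432,  0.076     ]), array([0.42964309, 0.00844971, 0.076     ])] handle yaw 154.93299565938955
```

The spindle is stopped firm: the square is unchanged under 2 to 3.6 N m, the selector is over and the spanner is home. I'll rise clear and hand in.

{"api": "carry_out", "payload": {"steps": [[[0,0,0,0,0,-0.6,60],[0,0,0,0,0,-0.8,60],[0,0,0,0,0,-0.4,60],[0,0,0,0,0,0,60],[0,0,0,0,0,0,60]]]}}

```text
clock: 30.75
ee_pos: [0.5422, -0.0434, 0.2517]
ee_rot: [[-0.829, 0.56, 0.002], [0.56, 0.829, -0.0], [-0.002, 0.001, -1.0]]
force: [0.5, 0.3, -1.3]
grip_width: 0.06
grip_force: 0.0
```

```bash
python3 -c "
from bench import env
print(env.sign_off())"
```

```text
the job is handed in; nothing more can be done
None
```

I handed the job in at 30.8 s with the spanner home on the square, the thumb-turn set to drive clockwise, and the spindle turned about 2.2 rad until the jaw stopped on the bar; the drive slipped at about 3.6 N m on the last pull and I could not measure the grip left on the bar after letting go, and the hand-in returned no verdict.

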